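# Find the heavy side of a flywheel by feel and hold it down

### The job

The closed flywheel on the bench spindle is unbalanced on purpose, but its weight is cast in where nobody can see it, and the stiff greased bearing leaves the flywheel wherever it is turned to. Turn the flywheel by hand to feel which side is the heavy one, bring that side straight down, and finish while the gripper is still holding the flywheel steady like that, so that a colleague can mark the light side at the top. Leave the loose things lying about the bench and the stand where they are.

Things in the scene. Friction and masses are not known exactly. Their poses are not given: they have to be found in the camera images.
- stand: Spindle stand, bolted down: base plate 270 x 340 x 15 mm, grey pedestal with a bearing housing (90 mm diameter, top at 220 mm plus an 18 mm grease nipple, 55 to 181 mm behind the flywheel) that carries the flywheel on a level spindle. Origin on the table under the middle of the rim; x along the spindle from pedestal to the flywheel's free face, z up; spindle axis 175 mm above the origin.
- flywheel: Upright closed flywheel, 5 kg. Origin on the axis, mid rim; x along the spindle as the stand's, z through the dowel. Rim 238 mm diameter (top at 294 mm), 22 mm thick, flat sides from 78 to 116 mm off the axis; 50 mm thick closed drum inside. A hidden cast-in weight, at any angle, new each time: with its heavy side level with the axis it pulls down with 0.45 to 0.68 N m.
- spindle (a joint): Angle of the flywheel in rad, no stops: 0 with the dowel straight up, growing as the dowel goes from the stand's z towards its -y (right-hand turn about the stand's x). The bearing drags with 0.75 N m either way, more than the weight's pull, so the flywheel stays where it is left.
- dowel (a point): Outer tip of the one locating dowel, an 8 mm steel pin on the free face of the drum, 58 mm from the axis, 30 mm in front of the rim's mid-plane: only a reference mark, it says nothing about the heavy side.
- caliper: Bystander: red brake caliper, about 250 x 110 x 95 mm, loose. Origin under its centre.
- nutrunner: Bystander: cordless pistol nutrunner, orange, about 270 x 200 x 56 mm, lying on its side, loose. Origin under its barrel.
- spanner: Bystander: steel spanner, 150 mm long, 38 mm wide, lying loose on the stand's base plate. Origin under the middle of its length.
- pin_dish: Bystander: small grey dish of pins, 85 x 65 x 24 mm, loose on the stand's base plate. Origin under its centre.
- paint_pen: Bystander: paint pen, 130 mm long, 17 mm thick, lying loose on the stand's base plate. Origin under the middle of its length.
- brake_pad: Bystander: brake pad, 110 x 50 x 16 mm, lying flat, loose. Origin under its centre.

How it is judged:
On the way:
1. the flywheel is turned by the gripper, by at least 12 degrees from where it stood (distance of dowel from where it was at the start of the episode above 0.012 m and contact force between the fingers and flywheel above 1 N), for 0.1 s.
At the end, for the whole second after the job is handed in: The heavy side of the flywheel points straight down within 15 degrees, the flywheel stands still, and the fingers still hold it with more than 5 N (angle between heavy_side_c0's own z axis and vertical above 2.88 rad and velocity of joint spindle between -0.1 and 0.1 rad/s and contact force between the fingers and flywheel above 5 N); the arm keeps its last pose, push and grip.
It fails at once if a bystander is moved by more than 30 mm (distance of any of caliper, nutrunner, brake_pad, spanner, pin_dish, paint_pen from where it was at the start of the episode above 0.03 m).
It also fails if it takes over 72 s, if anything falls off the work surface, if the arm or the gripper's body presses on something with over 40 N, if the wrist force passes 120 N, or if a joint passes its speed limit or range.

### The arm

A 7-joint arm with a two-finger parallel gripper is mounted at the origin on the work surface. World frame = base frame: x ahead of the robot, y to its left, z up, the work surface at z = 0. Lengths are in m, angles in rad, forces in N, time in s.
With the tool pointing down it reaches from about 0.4 to 0.875 m from the base axis. Payload 6.5 kg.
Tool frame: the origin (TCP) lies midway between the tips of the shut fingers; the grasp point (between the pads) lies 19 mm behind it; z points along the fingers, y is the line along which they close (so a half turn about z gives the same grasp; the last joint's range is limited). The gripper opens to 88 mm and grips with 3 to 60 N. Pads are 18 mm wide; open, the fingers measure 123 mm over their backs; the gripper's body (75 mm by 187 mm) begins 45 mm behind the grasp point.
Start: joints at [-1.343, 0.536, -0.004, 1.538, 0.003, 1.067, -0.071], TCP at [0.188, 0.622, 0.239] pointing down, gripper open.
Joint ranges: [-2.7, 2.7], [-0.37, 2.16], [-1.27, 1.26], [0.24, 2.4], [-1.31, 4.45], [0.19, 1.91], [-2.76, 2.76]. Speed limits (rad/s): [2.39, 2.39, 3.14, 3.14, 3.14, 3.14, 3.14].

### API

Orientations are given as a unit quaternion [w, x, y, z].
In Python, from plant import env, camera, look_for, trace, pinpoint gives the robot as it stands.
- The arm moves only by the tool carry_out, never from a script. Its argument "moves" is one flat list of numbers, 7 for each row, row after row: the closure, from -1 (fully open) to 1 (shut), so that 0 is half open, then the shift along the tool's x, y, z in units of 40 cm (1.0 is 40 cm), then the turn, a rotation vector about the tool's x, y, z in units of 1.5 rad (1.0 is 1.5 rad). A call has 1 to 5 rows; each row shifts and turns the commanded pose from where the row before left it, along the tool's axes as they then stand; what a row does not reach is not made up. A row lasts 1/12 s, in which the tool goes at most 41.7 mm and 7.16 degrees, less where a joint would pass 70% of its speed; a pose out of reach is approached as far as the arm can. A call with a number of a shift or a turn outside -1 to 1 is refused whole. A call with a gripper value outside its range is refused whole. The fingers move at their own pace and stop on an object; "force" is the grip in N (left out, the last holds). Time passes only in rows, so rows that do not move let the fingers close. It gives the time, the measured TCP pose, the force, the opening and the grip force at its end, in the units of the state.
- env.sense(): the state, without advancing time (a new reading comes with each control period).
- camera(name): name is "scene" or "side" or "wrist"; returns a dict with "image" (400x640x3 uint8, red, green, blue), "z_map" (400x640 float32, m along the optical axis (not along the pixel's ray), 0 where there is no reading), "fx", "fy", "cx", "cy" (pixels), "pose" (4x4, takes a point from camera to world coordinates); the wrist camera has in their place "mount" (4x4, takes a point from camera to tool coordinates, whose origin is the TCP and whose axes are the flange's). Camera axes: x right, y down, z forward; pixel columns grow to the right and rows downward; lengths in m; the calibration is good to about 2 mm. A picture is of the moment at which its call begins: read the wrist's pose just before it.
- env.sign_off(): hands the job in; it is judged then, once.
Trained networks look in a picture, given as the dict that the camera call returned (one of the last four; its "shot" number tells which), for a name from the list of things; names that differ only in an ending like _2 or _b are one class to them, and where a whole thing is asked for, a point or a joint stands for the part that bears it (a point fixed in the world has none). Each returns a list of dicts, best first, with "confidence" (0 to 1); they miss things now and then, are a little off and sometimes report something else, mostly with a low value. They report only what shows in the picture. A call takes as long as a camera call.
- look_for(thing, picture): "xy" ([column, row] in pixels, amid what is visible of it).
- trace(thing, picture): "pixels" (400x640 bool, what is visible of it) and "xy" ([column, row] in pixels, amid what is visible of it).
- pinpoint(thing, picture): "xy" ([column, row] in pixels: a listed point, or the origin of a listed thing).
The state is a dict: "t": time; "q": joint angles; "joint_velocities": joint speeds; "tau": joint torques, N m; "tcp_pos": TCP position; "ee_rot": TCP orientation; "contact_force": force on the tool from outside, world axes, zero at the start; "wrist_torque": the same for the moment, N m; "grip_width": finger opening in m; "gripper_force": force on a finger pad.
Only numpy, scipy, OpenCV 4.12 (cv2) and the standard library are available. Lean on these libraries where they do the work, as an engineer would, in place of code of your own. Each camera call takes 0.05 s, during which the arm holds its last target. There are 200 camera calls.

## Working session

There is one attempt and no reset: what is moved stays moved. The work goes in short steps, Python scripts to look and compute and a tool call to move; the robot and the scene stay as the last step left them, time stands still between calls to the robot, and variables do not carry over. Pictures are saved under pics/ and viewed, at most 10 in all, crops included, and the job is handed in when it is done.

Besides the shell and the picture viewer there is one more tool, called in YAML: its name, and indented under it one key for each argument. carry_out: Moves the arm, as the interface text tells. Its arguments: {"type":"object","properties":{"moves":{"type":"array"},"force":{"type":"number"}},"required":["moves"]}

```bash
ls; mkdir -p pics; cat > h.py <<'E'
import numpy as np, cv2
from plant import env, camera, look_for, trace, pinpoint
def world(c,uv,z=None):
    u,v=uv; d=c["z_map"]
    if z is None:
        p=d[int(v)-1:int(v)+2,int(u)-1:int(u)+2]; z=np.median(p[p>0])
    return (c["pose"]@[(u-c["cx"])*z/c["fx"],(v-c["cy"])*z/c["fy"],z,1])[:3]
def save(c,n): cv2.imwrite(f"pics/{n}.png",c["image"][:,:,::-1])
def cloud(c,m):
    v,u=np.nonzero(m&(c["z_map"]>0)); z=c["z_map"][v,u]
    return (np.stack([(u-c["cx"])*z/c["fx"],(v-c["cy"])*z/c["fy"],z,1+0*z],1)@c["pose"].T)[:,:3]
E
python3 - <<'E'
from h import *
np.set_printoptions(precision=3,suppress=True)
print({k:np.array(v) for k,v in env.sense().items()})
for n in("scene","side"):
    c=camera(n); save(c,n); print(n,c["pose"])
    for t in("stand","flywheel","dowel"):
        for r in pinpoint(t,c)[:2]: print(t,r["xy"],r["confidence"],world(c,r["xy"]))
    for t in ("flywheel","caliper","nutrunner","spanner","pin_dish","paint_pen","brake_pad"):
        for r in trace(t,c)[:1]:
            P=cloud(c,r["pixels"]); print(t,r["confidence"],np.percentile(P,[2,50,98],axis=0).round(3).tolist())
            if t=="flywheel":
                np.save(f"fw_{n}.npy",P)
E
```

```text
pics
{'t': array(0.), 'q': array([-1.343,  0.537, -0.004,  1.539,  0.003,  1.067, -0.071]), 'joint_velocities': array([ 0.001, -0.002, -0.001,  0.001,  0.002, -0.001,  0.   ]), 'tau': array([  0.   , -57.099,   0.991, -25.16 ,  -0.056,   0.018,   0.   ]), 'tcp_pos': array([0.188, 0.622, 0.238]), 'ee_rot': array([-0.   ,  0.146,  0.989, -0.001]), 'contact_force': array([-1.094,  0.006,  0.34 ]), 'wrist_torque': array([ 0.032, -0.018, -0.012]), 'gripper_force': array(0.), 'grip_width': array(0.088)}
scene [[-0.639  0.441 -0.63   1.314]
 [ 0.769  0.39  -0.506  0.639]
 [ 0.022 -0.808 -0.589  0.872]
 [ 0.     0.     0.     1.   ]]
stand [304.5, 220.6] 0.76 [ 0.497 -0.064  0.013]
stand [455.5, 330.9] 0.5 [0.625 0.51  0.067]
flywheel [307.4, 175.8] 0.57 [ 0.532 -0.024  0.221]
dowel [300.0, 164.2] 0.86 [ 0.512 -0.07   0.232]
flywheel 0.92 [[0.458, -0.147, 0.078], [0.52, -0.03, 0.207], [0.545, 0.044, 0.291]]
caliper 0.69 [[0.335, -0.264, 0.003], [0.519, -0.032, 0.203], [0.545, 0.044, 0.291]]
nutrunner 0.56 [[0.479, -0.645, 0.0], [0.552, -0.469, 0.043], [0.714, -0.435, 0.058]]
pin_dish 0.76 [[
[... 322 characters left out ...]
0.147]
flywheel [318.0, 219.1] 0.6 [ 0.45  -0.143  0.254]
dowel [329.2, 203.3] 0.84 [ 0.515 -0.079  0.234]
flywheel 0.94 [[0.433, -0.173, 0.107], [0.461, -0.123, 0.236], [0.513, -0.027, 0.293]]
caliper 0.85 [[0.437, 0.374, 0.003], [0.534, 0.455, 0.064], [0.666, 0.589, 0.09]]
nutrunner 0.77 [[0.478, -0.582, 0.011], [0.534, -0.489, 0.046], [0.711, -0.446, 0.057]]
spanner 0.63 [[0.305, -0.155, 0.014], [0.372, -0.117, 0.022], [0.433, -0.077, 0.025]]
pin_dish 0.51 [[0.475, 0.032, 0.017], [0.491, 0.041, 0.026], [0.508, 0.071, 0.04]]
paint_pen 0.78 [[0.29, -0.193, 0.019], [0.346, -0.165, 0.03], [0.401, -0.138, 0.035]]
brake_pad 0.63 [[0.666, 0.253, 0.004], [0.699, 0.274, 0.015], [0.735, 0.3, 0.02]]
```

View pics/scene.png

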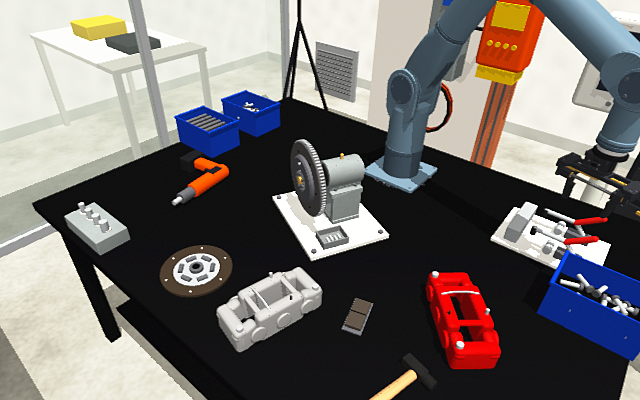

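View pics/side.png

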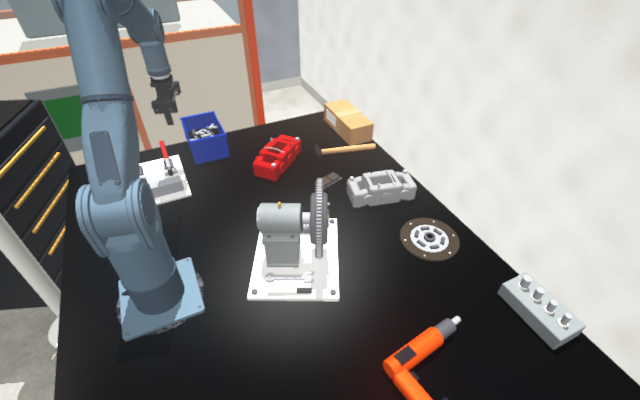

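```bash
python3 - <<'E'
from h import *
from scipy.optimize import least_squares
np.set_printoptions(precision=3,suppress=True)
A=np.load("fw_scene.npy");B=np.load("fw_side.npy");P=np.vstack([A[::3],B[::3]])
# rim sides at +-.011, drum at +-.025, rim radius .119: distance to L-shaped solid surface
def res(x,P=P):
    c=np.array([x[0],x[1],.175]);n=np.array([np.cos(x[2]),np.sin(x[2]),0])
    d=P-c;a=d@n;r=np.sqrt(np.maximum((d*d).sum(1)-a*a,1e-9))
    def box(r0,h):
        q=np.stack([r-r0,abs(a)-h],1);return np.linalg.norm(np.maximum(q,0),axis=1)+np.minimum(q.max(1),0)
    return np.minimum(box(.119,.011),box(.077,.025))
best=min((least_squares(res,[.49,-.05,y],loss="soft_l1",f_scale=.003) for y in np.arange(-3.1,3.1,.4)),key=lambda s:s.cost)
print(best.x,best.cost,np.median(abs(res(best.x))), np.percentile(abs(res(best.x)),90))
x=best.x;c=np.array([x[0],x[1],.175]);n=np.array([np.cos(x[2]),np.sin(x[2]),0])
for D in([.512,-.07,.232],[.515,-.079,.234]):
    d=np.array(D)-c;y=np.cross([0,0,1],n);print("dowel axial,y,z",d@n,d@y,d[2])
E
```

```text
[ 0.487 -0.063 -3.589] 0.003908112094437235 0.0012606471545228565 0.0033788419045104813
dowel axial,y,z -0.02541917074695697 -0.003933953511925528 0.05700000000000002
dowel axial,y,z -0.03201509678154614 0.002884679763609144 0.059000000000000025
```

The scene view shows the stand at about (330, 200), with the free face toward the camera's left and the dowel near (298, 180). The side view shows the rim edge-on at (319, 218), with the spanner and pen on the near base plate. The fit gives a wheel centre of (0.487, -0.063, 0.175), free-face heading of -25.6°, and the dowel roughly up.

```bash
cat > plan.py <<'E'
from h import *
from scipy.spatial.transform import Rotation as R
C=np.array([.487,-.063,.175]); h=-.447
N=np.array([np.cos(h),np.sin(h),0]); Y=np.array([-np.sin(h),np.cos(h),0]); Z=np.array([0,0,1.])
RT=np.stack([Y,N,-Z],1)  # tool axes at the top grasp
def pose():
    s=env.sense(); q=s["ee_rot"]; return np.array(s["tcp_pos"]),R.from_quat([q[1],q[2],q[3],q[0]]),s
def rows(target,Rt,n,p=None,r=None):
    if p is None: p,r,_=pose()
    dr=(r.inv()*R.from_matrix(Rt)).as_rotvec()
    out=[]
    for k in range(n):
        out.append(np.r_[r.inv().apply((target-p)/(n-k))/.4,dr/n/1.5]); p=p+(target-p)/(n-k); r=r*R.from_rotvec(dr/n)
    return np.round(out,3),p,r
E
python3 - <<'E'
from plan import *
np.set_printoptions(suppress=True)
p,r,s=pose()
up=p+[0.05,-.1,.16]; a,p1,r1=rows(up,r.as_matrix(),5)
b,_,_=rows(C+[0,0,.2],RT,20,p1,r1)
print(a);print(b,np.linalg.norm(b[:,:3],axis=1).max())
E
```

```text
[[-0.038 -0.041 -0.08   0.     0.     0.   ]
 [-0.038 -0.041 -0.08   0.     0.     0.   ]
 [-0.038 -0.041 -0.08   0.     0.     0.   ]
 [-0.038 -0.041 -0.08   0.     0.     0.   ]
 [-0.038 -0.041 -0.08   0.     0.     0.   ]]
[[-0.051 -0.061  0.003 -0.     0.     0.057]
 [-0.056 -0.056  0.003 -0.     0.     0.057]
 [-0.061 -0.051  0.003 -0.     0.     0.057]
 [-0.065 -0.046  0.003 -0.     0.     0.057]
 [-0.069 -0.04   0.003 -0.     0.     0.057]
 [-0.072 -0.034  0.003 -0.     0.     0.057]
 [-0.074 -0.028  0.003 -0.     0.     0.057]
 [-0.077 -0.021  0.003 -0.     0.     0.057]
 [-0.078 -0.015  0.003 -0.     0.     0.057]
 [-0.079 -0.008  0.003 -0.     0.     0.057]
 [-0.079 -0.001  0.003 -0.     0.     0.057]
 [-0.079  0.006  0.003 -0.     0.     0.057]
 [-0.078  0.013  0.003 -0.     0.     0.057]
 [-0.077  0.019  0.003 -0.     0.     0.057]
 [-0.075  0.026  0.003 -0.     0.     0.057]
 [-0.073  0.032  0.003 -0.     0.     0.057]
 [-0.07   0.038  0.003 -0.     0.     0.057]
 [-0.066  0.044  0.003 -0.     0.     0.057]
 [-0.062  0.05   0.003 -0.     0.     0.057]
 [-0.057  0.055  0.003 -0.     0.     0.057]] 0.07986864215698174
```

carry_out:
  moves: [-1,-0.038,-0.041,-0.08,0,0,0,-1,-0.038,-0.041,-0.08,0,0,0,-1,-0.038,-0.041,-0.08,0,0,0,-1,-0.038,-0.041,-0.08,0,0,0,-1,-0.038,-0.041,-0.08,0,0,0]

```text
t: 1.52
tcp_pos: [0.2376, 0.5204, 0.4003]
ee_rot: [0.0, 0.146, 0.989, 0.0]
contact_force: [0.8, 0.2, 1.4]
grip_width: 0.0882
gripper_force: 0.0
```

carry_out:
  moves: [-1,-0.051,-0.061,0.003,0,0,0.057,-1,-0.056,-0.056,0.003,0,0,0.057,-1,-0.061,-0.051,0.003,0,0,0.057,-1,-0.065,-0.046,0.003,0,0,0.057,-1,-0.069,-0.04,0.003,0,0,0.057]

```text
t: 1.93
tcp_pos: [0.3005, 0.374, 0.3928]
ee_rot: [-0.0, 0.355, 0.935, 0.0]
contact_force: [1.4, 1.2, -0.0]
grip_width: 0.0884
gripper_force: 0.0
```

carry_out:
  moves: [-1,-0.072,-0.034,0.003,0,0,0.057,-1,-0.074,-0.028,0.003,0,0,0.057,-1,-0.077,-0.021,0.003,0,0,0.057,-1,-0.078,-0.015,0.003,0,0,0.057,-1,-0.079,-0.008,0.003,0,0,0.057]

```text
t: 2.35
tcp_pos: [0.3633, 0.228, 0.3869]
ee_rot: [-0.0, 0.545, 0.838, 0.0]
contact_force: [1.0, 0.2, -0.4]
grip_width: 0.0882
gripper_force: 0.0
```

carry_out:
  moves: [-1,-0.079,-0.001,0.003,0,0,0.057,-1,-0.079,0.006,0.003,0,0,0.057,-1,-0.078,0.013,0.003,0,0,0.057,-1,-0.077,0.019,0.003,0,0,0.057,-1,-0.075,0.026,0.003,0,0,0.057]

```text
t: 2.77
tcp_pos: [0.4267, 0.0829, 0.381]
ee_rot: [-0.0, 0.711, 0.704, 0.0]
contact_force: [0.3, 0.7, -0.7]
grip_width: 0.0882
gripper_force: 0.0
```

carry_out:
  moves: [-1,-0.073,0.032,0.003,0,0,0.057,-1,-0.07,0.038,0.003,0,0,0.057,-1,-0.066,0.044,0.003,0,0,0.057,-1,-0.062,0.05,0.003,0,0,0.057,-1,-0.057,0.055,0.003,0,0,0.057]

```text
t: 3.18
tcp_pos: [0.4905, -0.0628, 0.375]
ee_rot: [0.0, 0.844, 0.537, 0.0]
contact_force: [0.4, 0.3, 1.1]
grip_width: 0.088
gripper_force: 0.0
```

```bash
python3 - <<'E'
from plan import *
np.set_printoptions(precision=4,suppress=True)
p,r,s=pose(); print(p,s["q"])
c=camera("wrist"); T=np.eye(4);T[:3,:3]=r.as_matrix();T[:3,3]=p; c["pose"]=T@c["mount"]; save(c,"w1")
m=c["z_map"]>0; P=cloud(c,m)
q=(P-C)@np.stack([N,Y,Z],1)
k=(q[:,2]>.105)&(abs(q[:,1])<.05)&(abs(q[:,0])<.05); k&=q[:,2]<.13
print(k.sum(),np.percentile(q[k],[1,50,99],axis=0))
print("top z",np.percentile(P[k][:,2],[98]))
for lo in np.arange(-.05,.05,.02):
    j=k&(q[:,1]>lo)&(q[:,1]<lo+.02); print(lo,np.percentile(q[j,0],[3,97]),q[j,2].max())
E
```

```text
[ 0.4905 -0.0628  0.375 ] [-0.5608  0.147   0.6798  1.7916 -0.0982  1.2359 -0.291 ]
3241 [[-0.0081 -0.048   0.1055]
 [ 0.0026  0.0075  0.114 ]
 [ 0.0133  0.0482  0.1201]]
top z [0.2948]
-0.05 [-0.0076  0.0126] 0.11594080127799639
-0.030000000000000002 [-0.008   0.0127] 0.12023128766499852
-0.010000000000000002 [-0.0079  0.0128] 0.12117478036054319
0.009999999999999995 [-0.0079  0.0133] 0.12010256545703374
0.03 [-0.0074  0.0129] 0.11585889410568334
```

View pics/w1.png

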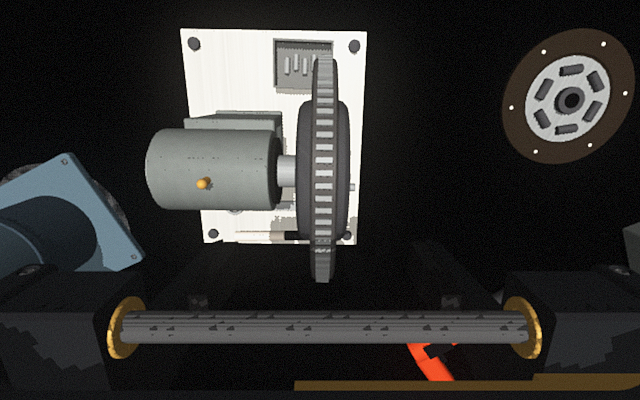

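The wrist view shows the toothed rim edge-on at columns 311-337, vertical in the picture and centred between the fingers to within 1 mm. I'll descend and grip it.

carry_out:
  moves: [-1,-0.004,0,0.073,0,0,0,-1,0,0,0.073,0,0,0,-1,0,0,0.073,0,0,0,-1,0,0,0.073,0,0,0,-1,0,0,0,0,0,0]
  force: 40

```text
t: 3.65
tcp_pos: [0.4861, -0.062, 0.2536]
ee_rot: [-0.002, 0.842, 0.539, -0.004]
contact_force: [-0.7, -0.2, -0.5]
grip_width: 0.0884
gripper_force: 0.0
```

carry_out:
  moves: [1,0,0,0,0,0,0,1,0,0,0,0,0,0,1,0,0,0,0,0,0,1,0,0,0,0,0,0,1,0,0,0,0,0,0]

```text
t: 4.07
tcp_pos: [0.4902, -0.0627, 0.2591]
ee_rot: [0.0, 0.842, 0.539, 0.001]
contact_force: [0.7, -0.5, -1.0]
grip_width: 0.0572
gripper_force: 0.0
```

```bash
cat > m.py <<'E'
from plan import *
np.set_printoptions(precision=3,suppress=True)
p,r,s=pose(); C2=C+.0025*N; F=np.array(s["contact_force"]);M=np.array(s["wrist_torque"])
d=p-C2; tz=-r.as_matrix()[:,2]
print("t",s["t"],"tool tilt",np.degrees(np.arctan2(-tz@Y,tz@Z)),"pos ang",np.degrees(np.arctan2(-d@Y,d@Z)),"r",np.hypot(d@Y,d@Z),"ax",d@N)
print("F nyz",F@N,F@Y,F@Z,"M nyz",M@N,M@Y,M@Z,"dxF",np.cross(d,F)@N,"w",s["grip_width"],s["gripper_force"]); print(np.array(s["q"]))
E
python3 m.py
```

```text
t 4.0667 tool tilt 0.07950654908267141 pos ang -1.156970162082852 r 0.08415863468827375 ax 0.0002465608411922735
F nyz 0.8964373335447289 -0.13813016503666425 -0.9760913348112654 M nyz -0.11610800900624728 0.03390465351336837 0.008079491405898526 dxF 0.009963809341947474 w 0.057168587884875555 0.0
[-0.507  0.279  0.654  1.951 -0.204  0.975 -0.19 ]
```

carry_out:
  moves: [1,0,0,0,0,0,0,1,0,0,0,0,0,0,1,0,0,0,0,0,0,1,0,0,0,0,0,0,1,0,0,0,0,0,0]

```text
t: 4.48
tcp_pos: [0.4894, -0.0627, 0.2579]
ee_rot: [0.0, 0.843, 0.539, 0.0]
contact_force: [-0.1, 0.9, -0.8]
grip_width: 0.0233
gripper_force: 0.0
```

carry_out:
  moves: [1,0,0,0,0,0,0,1,0,0,0,0,0,0,1,0,0,0,0,0,0,1,0,0,0,0,0,0,1,0,0,0,0,0,0]

```text
t: 4.9
tcp_pos: [0.4898, -0.0629, 0.2579]
ee_rot: [0.0, 0.843, 0.539, 0.0]
contact_force: [2.8, -1.4, -3.2]
grip_width: 0.0217
gripper_force: 40.0
```

```bash
python3 m.py
```

```text
t 4.9 tool tilt 0.0033268273185394783 pos ang -0.9025023035317511 r 0.08294877791806976 ax -3.509808426547524e-05
F nyz 3.1810438650337125 -0.06338112020580706 -3.1840439428182017 M nyz 0.013177734394048363 -0.6627051247661522 -0.3631439773710343 dxF 0.0010967012962132623 w 0.021696931184645184 39.98907348141074
[-0.507  0.281  0.653  1.952 -0.205  0.974 -0.189]
```

carry_out:
  moves: [1,-0.0187,0,0.0008,0,0.06,0,1,-0.0187,0,0.0008,0,0.06,0,1,-0.0187,0,0.0008,0,0.06,0,1,-0.0187,0,0.0008,0,0.06,0,1,-0.0187,0,0.0008,0,0.06,0]

```text
t: 5.32
tcp_pos: [0.4751, -0.093, 0.2512]
ee_rot: [-0.122, 0.82, 0.526, 0.192]
contact_force: [-0.8, 11.0, -4.6]
grip_width: 0.0214
gripper_force: 40.0
```

```bash
python3 m.py
```

```text
t 5.3167 tool tilt 26.335423840378184 pos ang 22.889148971566613 r 0.08273088710375463 ax -0.0002354463388847356
F nyz -5.456325094217573 9.553264164078316 -4.598630220676673 M nyz 0.9706153986422269 0.5314452190529046 0.0529474438309826 dxF -0.5801417866370845 w 0.02137167192598209 40.03173704724759
[-0.076  0.289  0.57   2.043 -0.742  1.02   0.501]
```

carry_out:
  moves: [1,0.0187,0,0.0008,0,-0.06,0,1,0.0187,0,0.0008,0,-0.06,0,1,0.0187,0,0.0008,0,-0.06,0,1,0.0187,0,0.0008,0,-0.06,0,1,0.0187,0,0.0008,0,-0.06,0]

```text
t: 5.73
tcp_pos: [0.4868, -0.069, 0.2595]
ee_rot: [0.003, 0.844, 0.536, -0.005]
contact_force: [-8.8, -13.2, 2.5]
grip_width: 0.0214
gripper_force: 40.0
```

```bash
python3 m.py
```

```text
t 5.7333 tool tilt -0.6198204443225762 pos ang 3.695761810324756 r 0.08464379237513371 ax -6.397807204084039e-05
F nyz -2.2598044933278145 -15.706985135576579 2.5287782842618958 M nyz -3.956630063891597 0.7998598378168268 -0.26857478388729616 dxF 1.312936905723538 w 0.021422477692620217 40.04341470077634
[-0.499  0.276  0.651  1.952 -0.188  0.979 -0.2  ]
```

```bash
cat >> m.py <<'E'
import json,sys
if len(sys.argv)>1:
    g=p-.019*r.as_matrix()[:,2]*1-C2; 
    open("log.jsonl","a").write(json.dumps(dict(dir=int(sys.argv[1]),th=float(np.arctan2(-g@Y,g@Z)),p=p.tolist(),R=r.as_matrix().tolist(),F=F.tolist(),M=M.tolist()))+"\n")
E
python3 m.py -1 | head -1
```

```text
t 5.7333 tool tilt -0.6198204443225762 pos ang 3.695761810324756 r 0.08464379237513371 ax -6.397807204084039e-05
```

carry_out:
  moves: [1,0.0187,0,0.0008,0,-0.06,0,1,0.0187,0,0.0008,0,-0.06,0,1,0.0187,0,0.0008,0,-0.06,0]

```text
t: 5.98
tcp_pos: [0.4969, -0.0482, 0.2579]
ee_rot: [0.076, 0.836, 0.531, -0.118]
contact_force: [-6.2, -13.5, 7.2]
grip_width: 0.0221
gripper_force: 40.1
```

```bash
python3 m.py -1
```

```text
t 5.9833 tool tilt -16.155515918944033 pos ang -12.021577136847945 r 0.08471817687950431 ax 7.113590305930803e-05
F nyz 0.30359457689953123 -14.868123541962945 7.226999528609141 M nyz -3.6929006609859343 0.3047661208274747 -0.3579333714739522 dxF 1.3594974862341678 w 0.022083296042174665 40.094663333147764
[-0.679  0.394  0.682  1.864  0.009  1.092 -0.464]
```

carry_out:
  moves: [1,0.0187,0,0.0008,0,-0.06,0,1,0.0187,0,0.0008,0,-0.06,0,1,0.0187,0,0.0008,0,-0.06,0]

```text
t: 6.23
tcp_pos: [0.5064, -0.0288, 0.2501]
ee_rot: [0.147, 0.812, 0.516, -0.23]
contact_force: [-4.6, -12.7, 12.3]
grip_width: 0.0214
gripper_force: 40.2
```

```bash
python3 m.py -1
```

```text
t 6.2333 tool tilt -31.670294273054264 pos ang -27.60758658981347 r 0.08472652747609356 ax 0.00021850222806316466
F nyz 1.3609699505413417 -13.398026304128289 12.304717913070016 M nyz -3.468372455750719 -0.0060708338055876976 -0.27365706671931594 dxF 1.4890456492583735 w 0.021357999846342807 40.21176306763664
[-0.791  0.569  0.7    1.761  0.115  1.235 -0.612]
```

carry_out:
  moves: [1,0.0187,0,0.0008,0,-0.06,0,1,0.0187,0,0.0008,0,-0.06,0,1,0.0187,0,0.0008,0,-0.06,0]

```text
t: 6.48
tcp_pos: [0.5147, -0.0119, 0.2368]
ee_rot: [0.216, 0.773, 0.492, -0.337]
contact_force: [-0.3, -8.9, 15.5]
grip_width: 0.0215
gripper_force: 40.3
```

```bash
python3 m.py -1
```

```text
t 6.4833 tool tilt -47.1620702468078 pos ang -43.167845877296905 r 0.08479883231422725 ax 0.0003547978881595947
F nyz 3.531387767890219 -8.162619575509492 15.456128615910451 M nyz -3.2688514304805767 -0.08872471760258643 -0.06368584273118885 dxF 1.4015171005869471 w 0.021456899659844177 40.33799130062107
[-0.853  0.769  0.705  1.649  0.182  1.386 -0.695]
```

carry_out:
  moves: [1,0.0187,0,0.0008,0,-0.06,0,1,0.0187,0,0.0008,0,-0.06,0,1,0.0187,0,0.0008,0,-0.06,0]

```text
t: 6.73
tcp_pos: [0.521, 0.0011, 0.219]
ee_rot: [0.281, 0.721, 0.458, -0.437]
contact_force: [2.6, -8.5, 14.5]
grip_width: 0.0216
gripper_force: 40.4
```

```bash
python3 m.py -1
```

```text
t 6.7333 tool tilt -62.61940259299699 pos ang -58.71231821018657 r 0.08480866468168163 ax 0.00046832129874534325
F nyz 6.047931340961794 -6.568493707531619 14.49569436075802 M nyz -2.840529428285783 -0.2021804288866381 0.3619856870910729 dxF 1.3398788729630398 w 0.021557693431789395 40.382585786283016
[-0.884  0.975  0.705  1.537  0.238  1.536 -0.741]
```

carry_out:
  moves: [1,-0.0187,0,0.0008,0,0.06,0,1,-0.0187,0,0.0008,0,0.06,0,1,-0.0187,0,0.0008,0,0.06,0,1,-0.0187,0,0.0008,0,0.06,0]

```text
t: 7.07
tcp_pos: [0.5131, -0.015, 0.2358]
ee_rot: [0.19, 0.789, 0.504, -0.296]
contact_force: [6.0, -16.7, -23.5]
grip_width: 0.0215
gripper_force: 39.9
```

```bash
python3 m.py 1
```

```text
t 7.0667 tool tilt -41.16987292709699 pos ang -41.92584451527362 r 0.0816796967706322 ax 0.00031945355449426017
F nyz 12.658083009604468 -12.472498520497728 -23.533168726489606 M nyz 2.213954945825171 -1.9636704861630918 1.5140384211277083 dxF -0.5263806480000612 w 0.02149541615986174 39.945658380274836
[-0.834  0.701  0.698  1.692  0.154  1.318 -0.671]
```

carry_out:
  moves: [1,-0.0187,0,0.0008,0,0.06,0,1,-0.0187,0,0.0008,0,0.06,0,1,-0.0187,0,0.0008,0,0.06,0]

```text
t: 7.32
tcp_pos: [0.505, -0.0317, 0.2483]
ee_rot: [0.12, 0.822, 0.525, -0.186]
contact_force: [8.7, -14.8, -34.0]
grip_width: 0.0218
gripper_force: 40.0
```

```bash
python3 m.py 1
```

```text
t 7.3167 tool tilt -25.56479344025254 pos ang -26.166726511416908 r 0.08172352096531296 ax 0.0001909023437817132
F nyz 14.27671397576 -9.541794142390865 -34.01195948944095 M nyz 2.0385593952821233 -2.7042276486520462 1.0392575396887194 dxF -0.5258789631727587 w 0.021750907335227512 39.97004119679332
[-0.755  0.505  0.686  1.802  0.078  1.168 -0.569]
```

carry_out:
  moves: [1,-0.0187,0,0.0008,0,0.06,0,1,-0.0187,0,0.0008,0,0.06,0,1,-0.0187,0,0.0008,0,0.06,0]

```text
t: 7.57
tcp_pos: [0.496, -0.0502, 0.2553]
ee_rot: [0.049, 0.839, 0.536, -0.073]
contact_force: [14.3, -7.3, -42.6]
grip_width: 0.0217
gripper_force: 40.0
```

```bash
python3 m.py 1
```

```text
t 7.5667 tool tilt -10.106861840225116 pos ang -10.896456559328708 r 0.0817253186358421 ax 5.819319355729788e-05
F nyz 16.016841482704777 -0.42009014658043087 -42.56255325666825 M nyz 1.5615145761154376 -3.099800921677756 0.2785542241098082 dxF -0.6238325652441665 w 0.021732323791693597 39.99437840189785
[-0.617  0.346  0.657  1.9   -0.054  1.033 -0.387]
```

carry_out:
  moves: [1,-0.0187,0,0.0008,0,0.06,0,1,-0.0187,0,0.0008,0,0.06,0,1,-0.0187,0,0.0008,0,0.06,0]

```text
t: 7.82
tcp_pos: [0.4867, -0.0693, 0.2565]
ee_rot: [-0.024, 0.842, 0.538, 0.04]
contact_force: [15.6, 1.5, -38.6]
grip_width: 0.0219
gripper_force: 40.0
```

```bash
python3 m.py 1
```

```text
t 7.8167 tool tilt 5.362505529350292 pos ang 4.06016850413222 r 0.0817273548430799 ax -6.259131652925605e-05
F nyz 13.404192656405442 8.099379725747895 -38.57959786894602 M nyz 0.7198713234539253 -2.551958353541158 -0.5479024173520562 dxF -0.43703391060896357 w 0.02191121210620206 39.99979295767844
[-0.408  0.256  0.612  1.979 -0.293  0.946 -0.075]
```

carry_out:
  moves: [1,-0.0187,0,0.0008,0,0.06,0,1,-0.0187,0,0.0008,0,0.06,0,1,-0.0187,0,0.0008,0,0.06,0]

```text
t: 8.07
tcp_pos: [0.4776, -0.0878, 0.2522]
ee_rot: [-0.097, 0.828, 0.53, 0.153]
contact_force: [9.7, 9.4, -25.5]
grip_width: 0.0216
gripper_force: 40.0
```

```bash
python3 m.py 1
```

```text
t 8.0667 tool tilt 20.907608678532025 pos ang 18.900935115953732 r 0.0816275317512496 ax -0.00022354868292865686
F nyz 4.721266728552633 12.64292667178091 -25.46114733830237 M nyz -0.22153965736948136 -0.8539216856813756 -0.7423179408624773 dxF -0.3031253675927336 w 0.021588468486187094 40.022929077968
[-0.15   0.263  0.565  2.032 -0.625  0.972  0.35 ]
```

```bash
cat > fit.py <<'E'
from plan import *
import json
np.set_printoptions(precision=3,suppress=True)
D=[json.loads(l) for l in open("log.jsonl")]; C2=C+.0025*N
th=np.array([d["th"] for d in D]);s=np.array([d["dir"] for d in D])
T0=[];k=[]
for d in D:
    p,Rm,F,M=[np.array(d[x]) for x in("p","R","F","M")]
    T0.append((M+np.cross(p-C2,F))@N); k.append(np.cross(-Rm[:,2],F)@N)
T0=np.array(T0);k=np.array(k)
# T0 + Lw*k = -drag*s - (weight torque on wheel: W = A cos th + B sin th) * -1  -> ext torque on tool = -drag*s + W
for drag in (.75,None):
    if drag: A=np.stack([-k,np.cos(th),np.sin(th)],1); b=T0+drag*s
    else: A=np.stack([-k,np.cos(th),np.sin(th),-s],1); b=T0
    x,res,_,_=np.linalg.lstsq(A,b,rcond=None)
    # heavy at angle psi (same sense): gravity torque on wheel about N = W0*sin(psi); psi=th+phi
    phi=np.arctan2(x[1],x[2]); print(x,"amp",np.hypot(x[1],x[2]),"heavy offset deg",np.degrees(phi),"resid",A@x-b)
    cov=np.linalg.inv(A.T@A)*((A@x-b)**2).sum()/(len(b)-len(x)); print("sd",np.sqrt(np.diag(cov)))
print(np.degrees(th))
for L in(.15,.2,.25): print(L,T0+L*k)
E
python3 fit.py
```

```text
[ 0.216  0.142 -1.466] amp 1.4731860402985792 heavy offset deg 174.4872076114896 resid [ 0.067  0.032 -0.303  0.094  0.157 -0.039 -0.182  0.247 -0.04   0.012]
sd [0.005 0.078 0.152]
[ 0.187 -0.036 -1.45   0.425] amp 1.4500664982777334 heavy offset deg -178.5616040409621 resid [ 0.017 -0.002 -0.279  0.115  0.184 -0.033 -0.199  0.191 -0.02   0.096]
sd [0.043 0.275 0.16  0.479]
[  2.905 -12.779 -28.351 -43.899 -59.427 -41.783 -26.053 -10.748   4.306
  19.28 ]
0.15 [-0.284  0.11   0.7    0.665  0.883  0.772  0.602 -0.121 -0.386 -0.933]
0.2 [ 0.503  0.925  1.593  1.509  1.678  0.467  0.299 -0.473 -0.609 -1.07 ]
0.25 [ 1.29   1.74   2.486  2.353  2.472  0.162 -0.005 -0.826 -0.832 -1.206]
```

carry_out:
  moves: [0.2,0,0,0,0,0,0,0.2,0,0,0,0,0,0,0.2,0,0,0,0,0,0,0.2,0,0,0,0,0,0,0.2,0,0,0,0,0,0]

```text
t: 8.48
tcp_pos: [0.4778, -0.0878, 0.2536]
ee_rot: [-0.096, 0.828, 0.531, 0.151]
contact_force: [-1.1, 0.0, 1.0]
grip_width: 0.0355
gripper_force: 0.0
```

```bash
cat > st.py <<'E'
# averaged station: st.py dir  (dir 0: free tare)
from plan import *
import json,sys
np.set_printoptions(precision=3,suppress=True)
pic=camera("side"); S=[]
for i in range(8):
    S.append(pose()); look_for("dowel",pic)
F=np.array([x[2]["contact_force"] for x in S]);M=np.array([x[2]["wrist_torque"] for x in S]);p=np.mean([x[0] for x in S],0);Rm=S[-1][1].as_matrix()
C2=C+.0025*N; tz=Rm[:,2]; g=p-.019*tz-C2; th=np.arctan2(-g@Y,g@Z)
B=np.stack([N,Y,Z],1)
print("t %.2f th %.2f tilt %.2f r %.4f ax %.4f w %.4f"%(S[-1][2]["t"],np.degrees(th),np.degrees(np.arctan2(tz@Y,-tz@Z)),np.linalg.norm(g),g@N,S[-1][2]["grip_width"]),"F",F.mean(0)@B,"M",M.mean(0)@B,"sd",F.std(0),M.std(0),"drift Mn",(M@N)[[0,-1]])
print(np.array(S[-1][2]["q"]))
open("log2.jsonl","a").write(json.dumps(dict(dir=int(sys.argv[1]),th=float(th),p=p.tolist(),R=Rm.tolist(),F=F.mean(0).tolist(),M=M.mean(0).tolist()))+"\n")
E
python3 st.py 0
python3 - <<'E'
from plan import *
p,r,s=pose()
a=np.radians(20); C2=C+.0025*N; Rt=R.from_rotvec(N*a).as_matrix()@RT
t=C2-.084*Rt[:,2]
print(rows(t,Rt,1)[0])
E
```

```text
t 8.88 th 19.39 tilt 20.62 r 0.1019 ax 0.0000 w 0.0353 F [-0.015  0.115  0.395] M [-0.429  0.058 -0.007] sd [0.316 0.379 0.359] [0.031 0.03  0.024] drift Mn [-0.486 -0.408]
[-0.153  0.262  0.569  2.03  -0.618  0.975  0.343]
[[-0.002  0.    -0.003 -0.003 -0.007  0.009]]
```

carry_out:
  moves: [0.2,-0.002,0,-0.003,-0.003,-0.007,0.009,1,0,0,0,0,0,0,1,0,0,0,0,0,0,1,0,0,0,0,0,0,1,0,0,0,0,0,0]
  force: 40

```text
t: 9.35
tcp_pos: [0.4766, -0.0901, 0.254]
ee_rot: [-0.093, 0.833, 0.525, 0.147]
contact_force: [-0.3, 1.0, 1.4]
grip_width: 0.0217
gripper_force: 40.0
```

carry_out:
  moves: [1,-0.0189,0,0.0008,0,0.06,0,1,-0.0189,0,0.0008,0,0.06,0,1,-0.0189,0,0.0008,0,0.06,0,1,-0.0189,0,0.0008,0,0.06,0,1,0,0,0,0,0,0]

```text
t: 9.77
tcp_pos: [0.4646, -0.1148, 0.2372]
ee_rot: [-0.187, 0.794, 0.497, 0.296]
contact_force: [0.4, 3.8, -0.9]
grip_width: 0.0216
gripper_force: 40.0
```

```bash
python3 st.py 1
```

```text
t 10.17 th 41.43 tilt 40.50 r 0.1030 ax -0.0003 w 0.0218 F [ 0.103 -1.029 -9.452] M [-1.906 -0.029 -0.227] sd [0.921 0.321 2.416] [0.442 0.232 0.082] drift Mn [-1.089 -2.511]
[ 0.178  0.405  0.513  2.062 -0.983  1.183  0.841]
```

carry_out:
  moves: [1,-0.0189,0,0.0008,0,0.06,0,1,-0.0189,0,0.0008,0,0.06,0,1,-0.0189,0,0.0008,0,0.06,0,1,-0.0189,0,0.0008,0,0.06,0,1,0,0,0,0,0,0]

```text
t: 10.63
tcp_pos: [0.4571, -0.1303, 0.2148]
ee_rot: [-0.275, 0.727, 0.456, 0.434]
contact_force: [-0.8, 5.1, -0.9]
grip_width: 0.0215
gripper_force: 40.0
```

```bash
python3 st.py 1
```

```text
t 11.03 th 61.00 tilt 61.06 r 0.1027 ax -0.0004 w 0.0217 F [-2.812  4.383 -7.33 ] M [-1.631  0.359  0.294] sd [0.624 0.361 1.147] [0.214 0.179 0.055] drift Mn [-1.221 -1.927]
[ 0.453  0.652  0.413  2.03  -1.171  1.477  1.179]
```

carry_out:
  moves: [1,0.0189,0,0.0008,0,-0.06,0,1,0.0189,0,0.0008,0,-0.06,0,1,0.0189,0,0.0008,0,-0.06,0,1,0.0189,0,0.0008,0,-0.06,0,1,0,0,0,0,0,0]

```text
t: 11.5
tcp_pos: [0.4669, -0.1101, 0.2415]
ee_rot: [-0.183, 0.792, 0.504, 0.292]
contact_force: [4.7, 5.4, -10.8]
grip_width: 0.0217
gripper_force: 40.0
```

```bash
python3 st.py -1
```

```text
t 11.90 th 38.42 tilt 40.80 r 0.1029 ax -0.0003 w 0.0212 F [-0.331  9.382 -6.082] M [-0.264  0.117 -0.101] sd [0.45  0.479 0.318] [0.15  0.085 0.07 ] drift Mn [-0.518 -0.038]
[ 0.167  0.402  0.521  2.062 -0.988  1.189  0.842]
```

carry_out:
  moves: [1,0.0189,0,0.0008,0,-0.06,0,1,0.0189,0,0.0008,0,-0.06,0,1,0.0189,0,0.0008,0,-0.06,0,1,0.0189,0,0.0008,0,-0.06,0,1,0,0,0,0,0,0]

```text
t: 12.37
tcp_pos: [0.4784, -0.0863, 0.2558]
ee_rot: [-0.09, 0.832, 0.528, 0.147]
contact_force: [7.4, 4.9, -16.8]
grip_width: 0.0218
gripper_force: 40.0
```

```bash
python3 st.py -1
```

```text
t 12.77 th 18.41 tilt 20.33 r 0.1035 ax -0.0002 w 0.0215 F [  3.838   9.491 -15.171] M [ 0.271 -0.69  -0.344] sd [0.275 1.242 1.005] [0.296 0.125 0.085] drift Mn [-0.447  0.551]
[-0.179  0.256  0.59   2.032 -0.614  0.971  0.323]
```

```bash
cat > fit1.py <<'E'
from plan import *
import json
np.set_printoptions(precision=3,suppress=True)
D=[json.loads(l) for l in open("log.jsonl")]; C2=C+.0025*N
th=np.array([d["th"] for d in D]);s=np.array([d["dir"] for d in D])
T0=[];k=[];r=[]
for d in D:
    p,Rm,F,M=[np.array(d[x]) for x in("p","R","F","M")]; tz=Rm[:,2]
    M=M-np.cross(tz,-Z)*1.22*1
    T0.append((M+np.cross(p-C2,F))@N); k.append(np.cross(-tz,F)@N); r.append(-(F@np.cross(N,p-C2))) 
T0=np.array(T0);k=np.array(k)
print("check grav N at +20.6:",np.cross(-np.array([0,0,1]),-Z))
tz=R.from_rotvec(N*np.radians(20.6)).apply(-Z);print(np.cross(tz,-Z)@N*1.22)
def go(A,b,l):
    x=np.linalg.lstsq(A,b,rcond=None)[0]; e=A@x-b; sd=np.sqrt(np.diag(np.linalg.inv(A.T@A))*(e@e)/(len(b)-len(x)))
    a,c=x[:2]; print(l,x,"sd",sd,"amp %.3f phi %.1f"%(np.hypot(a,c),np.degrees(np.arctan2(a,c))),"e",e)
c,n=np.cos(th),np.sin(th)
go(np.stack([c,n,-k],1),T0+.75*s,"drag known")
go(np.stack([c,n,-k,-s],1),T0,"drag free")
for L in(.19,.2,.21,.22,.23): go(np.stack([c,n,-s],1),T0+L*k,f"L={L}")
E
python3 fit1.py
```

```text
check grav N at +20.6: [-0.  0.  0.]
-0.42924681105373624
drag known [ 0.138 -0.249  0.219] sd [0.077 0.151 0.005] amp 0.284 phi 150.9 e [ 0.086  0.044 -0.303  0.086  0.137 -0.029 -0.173  0.254 -0.051 -0.016]
drag free [-0.096 -0.227  0.181  0.323] sd [0.265 0.154 0.041 0.463] amp 0.246 phi -157.1 e [ 0.021 -0.001 -0.272  0.113  0.173 -0.022 -0.196  0.18  -0.024  0.095]
L=0.19 [-0.042 -0.233  0.42 ] sd [0.074 0.14  0.057] amp 0.237 phi -169.7 e [ 0.033  0.008 -0.281  0.105  0.164 -0.021 -0.189  0.199 -0.029  0.07 ]
L=0.2 [ 0.019 -0.241  0.531] sd [0.075 0.142 0.058] amp 0.242 phi 175.5 e [ 0.048  0.017 -0.291  0.097  0.154 -0.02  -0.181  0.22  -0.035  0.042]
L=0.21 [ 0.08  -0.248  0.642] sd [0.076 0.146 0.059] amp 0.261 phi 162.1 e [ 0.063  0.027 -0.301  0.089  0.144 -0.02  -0.172  0.241 -0.041  0.013]
L=0.22 [ 0.142 -0.256  0.753] sd [0.079 0.15  0.061] amp 0.293 phi 151.0 e [ 0.077  0.037 -0.311  0.08   0.133 -0.019 -0.164  0.262 -0.047 -0.015]
L=0.23 [ 0.203 -0.264  0.864] sd [0.081 0.155 0.063] amp 0.333 phi 142.4 e [ 0.092  0.046 -0.321  0.072  0.123 -0.018 -0.156  0.284 -0.053 -0.044]
```

carry_out:
  moves: [0.2,0,0,0,0,0,0,0.2,0,0,0,0,0,0,0.2,0,0,0,0,0,0,0.2,0,0,0,0,0,0,0.2,0,0,0,0,0,0]

```text
t: 13.23
tcp_pos: [0.4769, -0.0909, 0.255]
ee_rot: [-0.092, 0.834, 0.524, 0.148]
contact_force: [0.9, -0.1, 0.0]
grip_width: 0.035
gripper_force: 0.0
```

```bash
python3 st.py 0
cat > al.py <<'E'
from plan import *
import sys
p,r,s=pose(); a=np.radians(float(sys.argv[1])); C2=C+.0025*N; Rt=R.from_rotvec(N*a).as_matrix()@RT
print(rows(C2-.084*Rt[:,2],Rt,1)[0])
E
python3 al.py 20
cat > q.py <<'E'
# one quick reading while moving: q.py dir
from plan import *
import json,sys
p,r,s=pose(); Rm=r.as_matrix(); g=p-.019*Rm[:,2]-C-.0025*N
open("log3.jsonl","a").write(json.dumps(dict(dir=int(sys.argv[1]),th=float(np.arctan2(-g@Y,g@Z)),p=p.tolist(),R=Rm.tolist(),F=list(map(float,s["contact_force"])),M=list(map(float,s["wrist_torque"]))))+"\n")
print("th %.1f r %.4f"%(np.degrees(np.arctan2(-g@Y,g@Z)),np.linalg.norm(g)))
E
```

```text
t 13.63 th 20.22 tilt 20.02 r 0.1036 ax 0.0001 w 0.0349 F [0.098 0.017 0.05 ] M [-0.435  0.043 -0.004] sd [0.452 0.441 0.577] [0.029 0.021 0.029] drift Mn [-0.443 -0.439]
[-0.177  0.258  0.592  2.031 -0.609  0.971  0.321]
[[ 0.001 -0.     0.001 -0.    -0.    -0.   ]]
```

carry_out:
  moves: [1,0,0,0,0,0,0,1,0,0,0,0,0,0,1,0,0,0,0,0,0,1,0,0,0,0,0,0,1,0.0055,0,0.0001,0,-0.0175,0]

```text
t: 14.1
tcp_pos: [0.4765, -0.0904, 0.2542]
ee_rot: [-0.085, 0.836, 0.525, 0.135]
contact_force: [-4.3, -6.1, -4.7]
grip_width: 0.0217
gripper_force: 40.0
```

carry_out:
  moves: [1,0.0055,0,0.0001,0,-0.0175,0,1,0.0055,0,0.0001,0,-0.0175,0,1,0.0055,0,0.0001,0,-0.0175,0,1,0.0055,0,0.0001,0,-0.0175,0,1,0.0055,0,0.0001,0,-0.0175,0]

```text
t: 14.52
tcp_pos: [0.4809, -0.0812, 0.2573]
ee_rot: [-0.05, 0.843, 0.529, 0.079]
contact_force: [-4.6, -5.8, -1.0]
grip_width: 0.0216
gripper_force: 40.0
```

```bash
python3 q.py -1
```

```text
th 12.6 r 0.1035
```

carry_out:
  moves: [1,0.0055,0,0.0001,0,-0.0175,0,1,0.0055,0,0.0001,0,-0.0175,0,1,0.0055,0,0.0001,0,-0.0175,0,1,0.0055,0,0.0001,0,-0.0175,0,1,0.0055,0,0.0001,0,-0.0175,0]

```text
t: 14.93
tcp_pos: [0.4857, -0.0714, 0.2591]
ee_rot: [-0.016, 0.847, 0.531, 0.024]
contact_force: [-5.0, -5.8, 4.5]
grip_width: 0.0213
gripper_force: 40.0
```

```bash
python3 q.py -1
```

```text
th 5.1 r 0.1035
```

carry_out:
  moves: [1,0.0055,0,0.0001,0,-0.0175,0,1,0.0055,0,0.0001,0,-0.0175,0,1,0.0055,0,0.0001,0,-0.0175,0,1,0.0055,0,0.0001,0,-0.0175,0,1,0.0055,0,0.0001,0,-0.0175,0]

```text
t: 15.35
tcp_pos: [0.4905, -0.0615, 0.2595]
ee_rot: [0.019, 0.846, 0.531, -0.032]
contact_force: [-6.2, -5.9, 8.6]
grip_width: 0.0216
gripper_force: 40.0
```

```bash
python3 q.py -1
```

```text
th -2.4 r 0.1035
```

carry_out:
  moves: [1,0.0055,0,0.0001,0,-0.0175,0,1,0.0055,0,0.0001,0,-0.0175,0,1,0.0055,0,0.0001,0,-0.0175,0,1,0.0055,0,0.0001,0,-0.0175,0,1,0.0055,0,0.0001,0,-0.0175,0]

```text
t: 15.77
tcp_pos: [0.4953, -0.0515, 0.2584]
ee_rot: [0.054, 0.843, 0.529, -0.087]
contact_force: [-6.9, -5.0, 10.7]
grip_width: 0.0218
gripper_force: 40.0
```

```bash
python3 q.py -1
```

```text
th -9.9 r 0.1036
```

carry_out:
  moves: [1,0.0055,0,0.0001,0,-0.0175,0,1,0.0055,0,0.0001,0,-0.0175,0,1,0.0055,0,0.0001,0,-0.0175,0,1,0.0055,0,0.0001,0,-0.0175,0,1,0.0055,0,0.0001,0,-0.0175,0]

```text
t: 16.18
tcp_pos: [0.5001, -0.0417, 0.2559]
ee_rot: [0.089, 0.835, 0.524, -0.142]
contact_force: [-6.6, -3.2, 13.8]
grip_width: 0.0217
gripper_force: 40.0
```

```bash
python3 q.py -1
```

```text
th -17.5 r 0.1036
```

carry_out:
  moves: [1,0.0055,0,0.0001,0,-0.0175,0,1,0.0055,0,0.0001,0,-0.0175,0,1,0.0055,0,0.0001,0,-0.0175,0,1,0.0055,0,0.0001,0,-0.0175,0,1,0.0055,0,0.0001,0,-0.0175,0]

```text
t: 16.6
tcp_pos: [0.5047, -0.0323, 0.2519]
ee_rot: [0.123, 0.824, 0.517, -0.197]
contact_force: [-6.2, -1.3, 15.7]
grip_width: 0.0218
gripper_force: 40.0
```

```bash
python3 q.py -1
```

```text
th -25.1 r 0.1036
```

carry_out:
  moves: [1,0.0055,0,0.0001,0,-0.0175,0,1,0.0055,0,0.0001,0,-0.0175,0,1,0.0055,0,0.0001,0,-0.0175,0,1,0.0055,0,0.0001,0,-0.0175,0,1,0.0055,0,0.0001,0,-0.0175,0]

```text
t: 17.02
tcp_pos: [0.509, -0.0234, 0.2466]
ee_rot: [0.157, 0.809, 0.508, -0.25]
contact_force: [-4.7, 0.7, 16.1]
grip_width: 0.0214
gripper_force: 40.0
```

```bash
python3 q.py -1; tail -7 log3.jsonl | python3 -c "
import sys,json
from plan import *
for l in sys.stdin:
    d=json.loads(l);F=np.array(d['F']);M=np.array(d['M']);print(np.round([d['th'],F@N,F@Y,F@Z,M@N],2))"
```

```text
th -32.6 r 0.1036
[ 0.22 -1.65 -7.28 -1.03 -1.44]
[ 0.09 -2.01 -7.42  4.46 -1.39]
[-0.04 -3.03 -7.96  8.56 -1.32]
[-0.17 -4.07 -7.51 10.75 -1.38]
[-0.31 -4.61 -5.73 13.8  -1.53]
[-0.44 -5.06 -3.88 15.7  -1.45]
[-0.57 -4.56 -1.38 16.09 -1.51]
```

carry_out:
  moves: [1,0.0055,0,0.0001,0,-0.0175,0,1,0.0055,0,0.0001,0,-0.0175,0,1,0.0055,0,0.0001,0,-0.0175,0,1,0.0055,0,0.0001,0,-0.0175,0,1,0.0055,0,0.0001,0,-0.0175,0]

```text
t: 17.43
tcp_pos: [0.5129, -0.0153, 0.24]
ee_rot: [0.19, 0.791, 0.497, -0.303]
contact_force: [-3.5, 2.0, 15.9]
grip_width: 0.0217
gripper_force: 40.0
```

```bash
python3 q.py -1
```

```text
th -40.2 r 0.1037
```

carry_out:
  moves: [1,0.0055,0,0.0001,0,-0.0175,0,1,0.0055,0,0.0001,0,-0.0175,0,1,0.0055,0,0.0001,0,-0.0175,0,1,0.0055,0,0.0001,0,-0.0175,0,1,0.0055,0,0.0001,0,-0.0175,0]

```text
t: 17.85
tcp_pos: [0.5165, -0.008, 0.2323]
ee_rot: [0.223, 0.769, 0.483, -0.354]
contact_force: [-1.9, 2.9, 15.9]
grip_width: 0.0218
gripper_force: 40.0
```

```bash
python3 q.py -1
```

```text
th -47.7 r 0.1037
```

carry_out:
  moves: [1,0.0055,0,0.0001,0,-0.0175,0,1,0.0055,0,0.0001,0,-0.0175,0,1,0.0055,0,0.0001,0,-0.0175,0,1,0.0055,0,0.0001,0,-0.0175,0,1,0.0055,0,0.0001,0,-0.0175,0]

```text
t: 18.27
tcp_pos: [0.5195, -0.0017, 0.2237]
ee_rot: [0.254, 0.744, 0.468, -0.403]
contact_force: [-0.7, 4.9, 15.6]
grip_width: 0.0216
gripper_force: 40.0
```

```bash
python3 q.py -1
```

```text
th -55.3 r 0.1037
```

carry_out:
  moves: [0.2,0,0,0,0,0,0,0.2,0,0,0,0,0,0,0.2,0,0,0,0,0,0,0.2,0,0,0,0,0,0,0.2,0,0,0,0,0,0]

```text
t: 18.68
tcp_pos: [0.5192, -0.0017, 0.2211]
ee_rot: [0.253, 0.745, 0.469, -0.402]
contact_force: [0.9, -0.3, 0.1]
grip_width: 0.0351
gripper_force: 0.0
```

```bash
python3 st.py 0; python3 al.py -55
```

```text
t 19.08 th -56.44 tilt -56.67 r 0.1022 ax 0.0000 w 0.0357 F [-0.054 -0.122 -0.474] M [ 0.711  0.043 -0.007] sd [0.673 0.545 0.679] [0.047 0.022 0.028] drift Mn [0.678 0.703]
[-0.869  0.909  0.704  1.569  0.203  1.485 -0.726]
[[-0.005 -0.    -0.002 -0.     0.019  0.   ]]
```

carry_out:
  moves: [0.2,-0.005,0,-0.002,0,0.019,0,1,0,0,0,0,0,0,1,0,0,0,0,0,0,1,0,0,0,0,0,0,1,0,0,0,0,0,0]

```text
t: 19.55
tcp_pos: [0.5193, -0.0023, 0.2236]
ee_rot: [0.246, 0.75, 0.472, -0.391]
contact_force: [1.0, -1.6, 3.5]
grip_width: 0.0221
gripper_force: 40.0
```

carry_out:
  moves: [1,-0.0055,0,0.0001,0,0.0175,0,1,-0.0055,0,0.0001,0,0.0175,0,1,-0.0055,0,0.0001,0,0.0175,0,1,-0.0055,0,0.0001,0,0.0175,0,1,-0.0055,0,0.0001,0,0.0175,0]

```text
t: 19.97
tcp_pos: [0.5163, -0.0083, 0.2319]
ee_rot: [0.214, 0.775, 0.488, -0.339]
contact_force: [3.0, -0.9, 0.1]
grip_width: 0.0217
gripper_force: 40.0
```

```bash
python3 q.py 1
```

```text
th -47.4 r 0.1032
```

carry_out:
  moves: [1,-0.0055,0,0.0001,0,0.0175,0,1,-0.0055,0,0.0001,0,0.0175,0,1,-0.0055,0,0.0001,0,0.0175,0,1,-0.0055,0,0.0001,0,0.0175,0,1,-0.0055,0,0.0001,0,0.0175,0]

```text
t: 20.38
tcp_pos: [0.5129, -0.0155, 0.2395]
ee_rot: [0.182, 0.796, 0.501, -0.288]
contact_force: [5.1, -1.0, -0.7]
grip_width: 0.0217
gripper_force: 40.0
```

```bash
python3 q.py 1
```

```text
th -39.9 r 0.1032
```

carry_out:
  moves: [1,-0.0055,0,0.0001,0,0.0175,0,1,-0.0055,0,0.0001,0,0.0175,0,1,-0.0055,0,0.0001,0,0.0175,0,1,-0.0055,0,0.0001,0,0.0175,0,1,-0.0055,0,0.0001,0,0.0175,0]

```text
t: 20.8
tcp_pos: [0.509, -0.0234, 0.246]
ee_rot: [0.148, 0.813, 0.512, -0.235]
contact_force: [5.5, 0.2, 1.2]
grip_width: 0.0216
gripper_force: 40.0
```

```bash
python3 q.py 1
```

```text
th -32.5 r 0.1031
```

carry_out:
  moves: [1,-0.0055,0,0.0001,0,0.0175,0,1,-0.0055,0,0.0001,0,0.0175,0,1,-0.0055,0,0.0001,0,0.0175,0,1,-0.0055,0,0.0001,0,0.0175,0,1,-0.0055,0,0.0001,0,0.0175,0]

```text
t: 21.22
tcp_pos: [0.5048, -0.0321, 0.2512]
ee_rot: [0.114, 0.827, 0.52, -0.182]
contact_force: [4.5, 0.9, 2.4]
grip_width: 0.0215
gripper_force: 40.0
```

```bash
python3 q.py 1
```

```text
th -25.0 r 0.1031
```

carry_out:
  moves: [1,-0.0055,0,0.0001,0,0.0175,0,1,-0.0055,0,0.0001,0,0.0175,0,1,-0.0055,0,0.0001,0,0.0175,0,1,-0.0055,0,0.0001,0,0.0175,0,1,-0.0055,0,0.0001,0,0.0175,0]

```text
t: 21.63
tcp_pos: [0.5003, -0.0413, 0.2552]
ee_rot: [0.08, 0.837, 0.527, -0.127]
contact_force: [4.3, 1.4, 5.5]
grip_width: 0.0215
gripper_force: 40.0
```

```bash
python3 q.py 1
```

```text
th -17.5 r 0.1031
```

carry_out:
  moves: [1,-0.0055,0,0.0001,0,0.0175,0,1,-0.0055,0,0.0001,0,0.0175,0,1,-0.0055,0,0.0001,0,0.0175,0,1,-0.0055,0,0.0001,0,0.0175,0,1,-0.0055,0,0.0001,0,0.0175,0]

```text
t: 22.05
tcp_pos: [0.4956, -0.051, 0.2578]
ee_rot: [0.045, 0.843, 0.531, -0.072]
contact_force: [4.0, 0.7, 5.2]
grip_width: 0.0219
gripper_force: 40.0
```

```bash
python3 q.py 1
```

```text
th -9.9 r 0.1030
```

carry_out:
  moves: [1,-0.0055,0,0.0001,0,0.0175,0,1,-0.0055,0,0.0001,0,0.0175,0,1,-0.0055,0,0.0001,0,0.0175,0,1,-0.0055,0,0.0001,0,0.0175,0,1,-0.0055,0,0.0001,0,0.0175,0]

```text
t: 22.47
tcp_pos: [0.4908, -0.0608, 0.2589]
ee_rot: [0.01, 0.846, 0.532, -0.016]
contact_force: [3.0, 0.3, 4.7]
grip_width: 0.0214
gripper_force: 40.0
```

```bash
python3 q.py 1
```

```text
th -2.4 r 0.1030
```

carry_out:
  moves: [1,-0.0055,0,0.0001,0,0.0175,0,1,-0.0055,0,0.0001,0,0.0175,0,1,-0.0055,0,0.0001,0,0.0175,0,1,-0.0055,0,0.0001,0,0.0175,0,1,-0.0055,0,0.0001,0,0.0175,0]

```text
t: 22.88
tcp_pos: [0.486, -0.0707, 0.2586]
ee_rot: [-0.025, 0.846, 0.532, 0.039]
contact_force: [3.3, 1.1, 5.2]
grip_width: 0.0218
gripper_force: 40.0
```

```bash
python3 q.py 1
```

```text
th 5.1 r 0.1029
```

carry_out:
  moves: [1,-0.0055,0,0.0001,0,0.0175,0,1,-0.0055,0,0.0001,0,0.0175,0,1,-0.0055,0,0.0001,0,0.0175,0,1,-0.0055,0,0.0001,0,0.0175,0,1,-0.0055,0,0.0001,0,0.0175,0]

```text
t: 23.3
tcp_pos: [0.4813, -0.0804, 0.2569]
ee_rot: [-0.06, 0.841, 0.529, 0.095]
contact_force: [2.9, 0.4, 4.5]
grip_width: 0.0215
gripper_force: 40.0
```

```bash
python3 q.py 1
```

```text
th 12.6 r 0.1029
```

carry_out:
  moves: [1,-0.0055,0,0.0001,0,0.0175,0,1,-0.0055,0,0.0001,0,0.0175,0,1,-0.0055,0,0.0001,0,0.0175,0,1,-0.0055,0,0.0001,0,0.0175,0,1,-0.0055,0,0.0001,0,0.0175,0]

```text
t: 23.72
tcp_pos: [0.4767, -0.0899, 0.2538]
ee_rot: [-0.094, 0.833, 0.524, 0.15]
contact_force: [2.8, 0.7, 3.8]
grip_width: 0.0216
gripper_force: 40.0
```

```bash
python3 q.py 1
cat > fit3.py <<'E'
from plan import *
import json
np.set_printoptions(precision=3,suppress=True,linewidth=150)
D=[json.loads(l) for l in open("log3.jsonl")]; C2=C+.0025*N
E0=[d for d in map(json.loads,open("log2.jsonl")) if d["dir"]==0]
ang=lambda Rm:np.arctan2(Rm[1]@Y if 0 else (Rm[:,2]@Y),-Rm[:,2]@Z)
t=np.array([ang(np.array(d["R"])) for d in E0]); m=np.array([np.array(d["M"])@N for d in E0])
g=np.linalg.lstsq(np.stack([np.sin(t),1-np.cos(t)],1),m,rcond=None)[0]; print("grav",g,m)
th=np.array([d["th"] for d in D]);s=np.array([d["dir"] for d in D])
T0=[];k=[]
for d in D:
    p,Rm,F,M=[np.array(d[x]) for x in("p","R","F","M")]; a=ang(Rm)
    T0.append(M@N-g@[np.sin(a),1-np.cos(a)]+np.cross(p-C2,F)@N); k.append(np.cross(-Rm[:,2],F)@N)
T0=np.array(T0);k=np.array(k);c,n=np.cos(th),np.sin(th)
def go(A,b,l):
    x=np.linalg.lstsq(A,b,rcond=None)[0]; e=A@x-b; sd=np.sqrt(np.diag(np.linalg.inv(A.T@A))*(e@e)/(len(b)-len(x)))
    print(l,x,"sd",sd,"amp %.3f phi %.1f"%(np.hypot(*x[:2]),np.degrees(np.arctan2(x[0],x[1]))),"rms",e.std())
    return e
print(go(np.stack([c,n,-k],1),T0+.75*s,"drag known"))
go(np.stack([c,n,-k,-s],1),T0,"drag free")
for L in(.18,.2,.22,.24): go(np.stack([c,n,-s],1),T0+L*k,f"L={L}")
print(np.degrees(th)); print(T0+.21*k)
E
python3 fit3.py
```

```text
th 20.1 r 0.1029
grav [-1.146 -0.547] [-0.429 -0.435  0.711]
drag known [ 0.384 -0.255  0.228] sd [0.045 0.092 0.006] amp 0.461 phi 123.6 rms 0.1328479749166348
[-0.005  0.215 -0.106 -0.18  -0.01  -0.139  0.115  0.153 -0.009  0.044 -0.314  0.094  0.156  0.042  0.016 -0.059 -0.138  0.212 -0.047 -0.039]
drag free [-0.108  0.316  0.075 -0.094] sd [0.163 0.199 0.049 0.272] amp 0.334 phi -18.9 rms 0.10494122134408111
L=0.18 [ 0.229 -0.078  0.479] sd [0.038 0.077 0.029] amp 0.242 phi 108.9 rms 0.11875524775361636
L=0.2 [ 0.293 -0.153  0.589] sd [0.04  0.08  0.031] amp 0.331 phi 117.7 rms 0.12408301878792863
L=0.22 [ 0.357 -0.229  0.698] sd [0.042 0.084 0.032] amp 0.424 phi 122.6 rms 0.13006169278070204
L=0.24 [ 0.422 -0.304  0.808] sd [0.044 0.088 0.034] amp 0.520 phi 125.8 rms 0.1366058344339349
[ 12.593   5.129  -2.374  -9.934 -17.484 -25.063 -32.632 -40.195 -47.746 -55.309 -47.415 -39.928 -32.456 -24.968 -17.471  -9.934  -2.426   5.099
  12.584  20.079]
[ 0.942  0.766  1.096  1.181  1.023  1.155  0.912  0.869  1.01   0.94   0.017 -0.36  -0.419 -0.31  -0.299 -0.243 -0.193 -0.55  -0.337 -0.383]
```

carry_out:
  moves: [1,-0.0055,0,0.0001,0,0.0175,0,1,-0.0055,0,0.0001,0,0.0175,0,1,-0.0055,0,0.0001,0,0.0175,0]

```text
t: 23.97
tcp_pos: [0.474, -0.0954, 0.2513]
ee_rot: [-0.115, 0.827, 0.52, 0.183]
contact_force: [1.6, 1.0, 4.6]
grip_width: 0.0218
gripper_force: 40.0
```

```bash
python3 q.py 1
```

```text
th 24.6 r 0.1029
```

carry_out:
  moves: [1,-0.0055,0,0.0001,0,0.0175,0,1,-0.0055,0,0.0001,0,0.0175,0,1,-0.0055,0,0.0001,0,0.0175,0]

```text
t: 24.22
tcp_pos: [0.4715, -0.1006, 0.2483]
ee_rot: [-0.135, 0.819, 0.515, 0.215]
contact_force: [2.3, 0.8, 5.2]
grip_width: 0.0218
gripper_force: 40.0
```

```bash
python3 q.py 1
```

```text
th 29.1 r 0.1028
```

carry_out:
  moves: [1,-0.0055,0,0.0001,0,0.0175,0,1,-0.0055,0,0.0001,0,0.0175,0,1,-0.0055,0,0.0001,0,0.0175,0]

```text
t: 24.47
tcp_pos: [0.469, -0.1056, 0.2449]
ee_rot: [-0.155, 0.81, 0.509, 0.247]
contact_force: [1.9, 0.3, 3.9]
grip_width: 0.0216
gripper_force: 40.0
```

```bash
python3 q.py 1
```

```text
th 33.5 r 0.1028
```

carry_out:
  moves: [1,-0.0055,0,0.0001,0,0.0175,0,1,-0.0055,0,0.0001,0,0.0175,0,1,-0.0055,0,0.0001,0,0.0175,0]

```text
t: 24.72
tcp_pos: [0.4667, -0.1104, 0.2411]
ee_rot: [-0.175, 0.8, 0.502, 0.279]
contact_force: [2.1, 0.5, 4.6]
grip_width: 0.0217
gripper_force: 40.0
```

```bash
python3 q.py 1
```

```text
th 38.0 r 0.1028
```

carry_out:
  moves: [1,-0.0055,0,0.0001,0,0.0175,0,1,-0.0055,0,0.0001,0,0.0175,0,1,-0.0055,0,0.0001,0,0.0175,0]

```text
t: 24.97
tcp_pos: [0.4645, -0.1149, 0.2369]
ee_rot: [-0.195, 0.788, 0.495, 0.31]
contact_force: [2.3, 0.5, 4.5]
grip_width: 0.0216
gripper_force: 40.0
```

```bash
python3 q.py 1
```

```text
th 42.5 r 0.1028
```

carry_out:
  moves: [1,-0.0055,0,0.0001,0,0.0175,0,1,-0.0055,0,0.0001,0,0.0175,0,1,-0.0055,0,0.0001,0,0.0175,0]

```text
t: 25.22
tcp_pos: [0.4625, -0.1191, 0.2322]
ee_rot: [-0.214, 0.775, 0.487, 0.341]
contact_force: [2.4, 0.3, 3.7]
grip_width: 0.0217
gripper_force: 40.0
```

```bash
python3 q.py 1
```

```text
th 47.0 r 0.1028
```

carry_out:
  moves: [1,-0.0055,0,0.0001,0,0.0175,0,1,-0.0055,0,0.0001,0,0.0175,0,1,-0.0055,0,0.0001,0,0.0175,0]

```text
t: 25.47
tcp_pos: [0.4606, -0.1229, 0.2273]
ee_rot: [-0.233, 0.761, 0.478, 0.371]
contact_force: [1.1, -0.9, 4.5]
grip_width: 0.0213
gripper_force: 40.0
```

```bash
python3 q.py 1
```

```text
th 51.5 r 0.1027
```

carry_out:
  moves: [1,-0.0055,0,0.0001,0,0.0175,0,1,-0.0055,0,0.0001,0,0.0175,0,1,-0.0055,0,0.0001,0,0.0175,0]

```text
t: 25.72
tcp_pos: [0.459, -0.1264, 0.222]
ee_rot: [-0.252, 0.746, 0.468, 0.401]
contact_force: [0.5, 0.1, 5.3]
grip_width: 0.0217
gripper_force: 40.0
```

```bash
python3 q.py 1; python3 fit3.py; python3 m.py | tail -1
```

```text
th 56.0 r 0.1027
grav [-1.146 -0.547] [-0.429 -0.435  0.711]
drag known [ 0.409 -0.146  0.226] sd [0.038 0.076 0.007] amp 0.434 phi 109.6 rms 0.15324129155693483
[ 0.056  0.262 -0.071 -0.158 -0.002 -0.144  0.094  0.119 -0.055 -0.013 -0.378  0.04   0.116  0.016  0.005 -0.056 -0.12   0.242 -0.003  0.017  0.083
  0.268 -0.119  0.087  0.073 -0.151 -0.374 -0.088]
drag free [-0.104  0.187  0.089 -0.01 ] sd [0.109 0.088 0.029 0.156] amp 0.214 phi -29.2 rms 0.10882389630372302
L=0.18 [ 0.232 -0.046  0.481] sd [0.032 0.057 0.03 ] amp 0.236 phi 101.2 rms 0.12983248578108988
L=0.2 [ 0.305 -0.097  0.588] sd [0.034 0.061 0.033] amp 0.320 phi 107.6 rms 0.13882437420533753
L=0.22 [ 0.379 -0.148  0.695] sd [0.037 0.066 0.035] amp 0.407 phi 111.3 rms 0.14886708777662164
L=0.24 [ 0.453 -0.199  0.803] sd [0.039 0.07  0.037] amp 0.494 phi 113.7 rms 0.15976258389517645
[ 12.593   5.129  -2.374  -9.934 -17.484 -25.063 -32.632 -40.195 -47.746 -55.309 -47.415 -39.928 -32.456 -24.968 -17.471  -9.934  -2.426   5.099
  12.584  20.079  24.574  29.054  33.543  38.034  42.511  47.005  51.492  55.979]
[ 0.942  0.766  1.096  1.181  1.023  1.155  0.912  0.869  1.01   0.94   0.017 -0.36  -0.419 -0.31  -0.299 -0.243 -0.193 -0.55  -0.337 -0.383 -0.467
 -0.665 -0.32  -0.541 -0.553 -0.369 -0.18  -0.48 ]
[ 0.396  0.591  0.444  2.046 -1.147  1.414  1.118]
```

carry_out:
  moves: [0.2,0,0,0,0,0,0,0.2,0,0,0,0,0,0,0.2,0,0,0,0,0,0,0.2,0,0,0,0,0,0,0.2,0,0,0,0,0,0]

```text
t: 26.13
tcp_pos: [0.4591, -0.1263, 0.2212]
ee_rot: [-0.251, 0.746, 0.47, 0.399]
contact_force: [-0.3, 0.6, 0.5]
grip_width: 0.0355
gripper_force: 0.0
```

```bash
python3 st.py 0; python3 al.py 56; python3 fit3.py | head -5
```

```text
t 26.53 th 56.35 tilt 56.25 r 0.1022 ax -0.0001 w 0.0350 F [ 0.136 -0.07   0.003] M [-0.841  0.065 -0.005] sd [0.416 0.458 0.783] [0.023 0.038 0.024] drift Mn [-0.871 -0.84 ]
[ 0.394  0.592  0.444  2.044 -1.144  1.41   1.116]
[[ 0.002 -0.    -0.002 -0.    -0.003 -0.   ]]
grav [-0.973 -0.176] [-0.429 -0.435  0.711 -0.841]
drag known [ 0.352 -0.319  0.226] sd [0.035 0.071 0.006] amp 0.475 phi 132.2 rms 0.14304501936319947
[ 0.004  0.203 -0.128 -0.207 -0.035 -0.155  0.112  0.172  0.039  0.126 -0.297  0.083  0.125 -0.002 -0.033 -0.107 -0.177  0.185 -0.05  -0.015  0.065
  0.264 -0.105  0.121  0.128 -0.071 -0.269  0.044]
drag free [ 0.064 -0.133  0.149  0.324] sd [0.13  0.105 0.034 0.186] amp 0.148 phi 154.2 rms 0.12930746665731227
```

```bash
python3 - <<'E'
s=open("fit3.py").read()
s=s.replace('g=np.linalg.lstsq(np.stack([np.sin(t),1-np.cos(t)],1),m,rcond=None)[0]','t=np.r_[t,0.0014];m=np.r_[m,-.116];w=np.array([1]*(len(t)-1)+[.4]);g=np.linalg.lstsq(np.stack([np.sin(t),t*0+1],1)*w[:,None],m*w,rcond=None)[0]').replace('[np.sin(a),1-np.cos(a)]','[np.sin(a),1]')
s=s.replace('T0=np.array(T0);k','keep=np.arange(len(D))!=10;th,s=th[keep],s[keep];T0=np.array(T0)[keep];k').replace('k=np.array(k);','k=np.array(k)[keep];')
open("fit3.py","w").write(s)
E
python3 fit3.py
```

```text
grav [-0.94  -0.087] [-0.429 -0.435  0.711 -0.841 -0.116]
drag known [ 0.408 -0.293  0.222] sd [0.034 0.073 0.006] amp 0.502 phi 125.7 rms 0.13486934692833885
[ 0.015  0.204 -0.13  -0.211 -0.04  -0.159  0.109  0.173  0.048  0.142  0.035  0.075 -0.053 -0.082 -0.152 -0.216  0.149 -0.075 -0.03   0.057  0.262
 -0.094  0.138  0.154 -0.033 -0.22   0.099]
drag free [ 0.236 -0.189  0.176  0.492] sd [0.133 0.106 0.035 0.193] amp 0.302 phi 128.7 rms 0.129630129078206
L=0.18 [ 0.252 -0.199  0.515] sd [0.032 0.062 0.032] amp 0.321 phi 128.4 rms 0.12970222846813215
L=0.2 [ 0.325 -0.248  0.623] sd [0.032 0.063 0.033] amp 0.409 phi 127.3 rms 0.13113644370843927
L=0.22 [ 0.398 -0.296  0.732] sd [0.033 0.064 0.033] amp 0.496 phi 126.6 rms 0.13432502252075623
L=0.24 [ 0.472 -0.344  0.84 ] sd [0.034 0.067 0.035] amp 0.584 phi 126.1 rms 0.13914741280280632
[ 12.593   5.129  -2.374  -9.934 -17.484 -25.063 -32.632 -40.195 -47.746 -55.309 -39.928 -32.456 -24.968 -17.471  -9.934  -2.426   5.099  12.584
  20.079  24.574  29.054  33.543  38.034  42.511  47.005  51.492  55.979]
[ 0.982  0.841  1.197  1.299  1.148  1.276  1.02   0.954  1.062  0.951 -0.267 -0.306 -0.186 -0.175 -0.129 -0.098 -0.484 -0.309 -0.402 -0.517 -0.75
 -0.441 -0.7   -0.753 -0.611 -0.465 -0.809]
```

carry_out:
  moves: [0.2,0.002,0,-0.002,0,-0.003,0,1,0,0,0,0,0,0,1,0,0,0,0,0,0,1,0,0,0,0,0,0,1,0,0,0,0,0,0]

```text
t: 27.0
tcp_pos: [0.4588, -0.1267, 0.2222]
ee_rot: [-0.251, 0.747, 0.47, 0.397]
contact_force: [-3.7, -0.6, 2.3]
grip_width: 0.0217
gripper_force: 40.0
```

carry_out:
  moves: [1,0.0055,0,0.0001,0,-0.0175,0,1,0.0055,0,0.0001,0,-0.0175,0,1,0.0055,0,0.0001,0,-0.0175,0,1,0.0055,0,0.0001,0,-0.0175,0,1,0.0055,0,0.0001,0,-0.0175,0]

```text
t: 27.42
tcp_pos: [0.4615, -0.1211, 0.2304]
ee_rot: [-0.218, 0.773, 0.486, 0.345]
contact_force: [-3.0, -1.5, -6.3]
grip_width: 0.0217
gripper_force: 40.0
```

carry_out:
  moves: [1,0.0055,0,0.0001,0,-0.0175,0,1,0.0055,0,0.0001,0,-0.0175,0,1,0.0055,0,0.0001,0,-0.0175,0]

```text
t: 27.67
tcp_pos: [0.4635, -0.117, 0.2352]
ee_rot: [-0.198, 0.786, 0.494, 0.315]
contact_force: [-3.0, -2.9, -7.6]
grip_width: 0.0217
gripper_force: 40.0
```

```bash
python3 q.py -1
```

```text
th 44.2 r 0.1032
```

carry_out:
  moves: [1,0.0055,0,0.0001,0,-0.0175,0,1,0.0055,0,0.0001,0,-0.0175,0,1,0.0055,0,0.0001,0,-0.0175,0]

```text
t: 27.92
tcp_pos: [0.4657, -0.1126, 0.2397]
ee_rot: [-0.179, 0.798, 0.501, 0.284]
contact_force: [-2.8, -3.0, -7.3]
grip_width: 0.0217
gripper_force: 40.0
```

```bash
python3 q.py -1
```

```text
th 39.7 r 0.1032
```

carry_out:
  moves: [1,0.0055,0,0.0001,0,-0.0175,0,1,0.0055,0,0.0001,0,-0.0175,0,1,0.0055,0,0.0001,0,-0.0175,0]

```text
t: 28.17
tcp_pos: [0.4679, -0.108, 0.2437]
ee_rot: [-0.159, 0.808, 0.508, 0.252]
contact_force: [-2.2, -4.1, -7.2]
grip_width: 0.0217
gripper_force: 40.0
```

```bash
python3 q.py -1
```

```text
th 35.3 r 0.1033
```

carry_out:
  moves: [1,0.0055,0,0.0001,0,-0.0175,0,1,0.0055,0,0.0001,0,-0.0175,0,1,0.0055,0,0.0001,0,-0.0175,0]

```text
t: 28.42
tcp_pos: [0.4703, -0.103, 0.2473]
ee_rot: [-0.139, 0.817, 0.514, 0.221]
contact_force: [-3.4, -3.8, -7.7]
grip_width: 0.0216
gripper_force: 40.0
```

```bash
python3 q.py -1
```

```text
th 30.8 r 0.1033
```

carry_out:
  moves: [1,0.0055,0,0.0001,0,-0.0175,0,1,0.0055,0,0.0001,0,-0.0175,0,1,0.0055,0,0.0001,0,-0.0175,0]

```text
t: 28.67
tcp_pos: [0.4728, -0.0979, 0.2504]
ee_rot: [-0.118, 0.825, 0.519, 0.189]
contact_force: [-2.4, -5.4, -7.9]
grip_width: 0.0217
gripper_force: 40.0
```

```bash
python3 q.py -1
```

```text
th 26.3 r 0.1033
```

carry_out:
  moves: [1,0.0055,0,0.0001,0,-0.0175,0,1,0.0055,0,0.0001,0,-0.0175,0,1,0.0055,0,0.0001,0,-0.0175,0]

```text
t: 28.92
tcp_pos: [0.4754, -0.0925, 0.2532]
ee_rot: [-0.098, 0.832, 0.523, 0.156]
contact_force: [-3.1, -6.0, -6.6]
grip_width: 0.0216
gripper_force: 40.0
```

```bash
python3 q.py -1; python3 fit3.py; python3 m.py|tail -2|head -1
```

```text
th 21.9 r 0.1033
grav [-0.94  -0.087] [-0.429 -0.435  0.711 -0.841 -0.116]
drag known [ 0.408 -0.254  0.218] sd [0.032 0.05  0.004] amp 0.481 phi 121.9 rms 0.12873147005161933
[ 0.05   0.233 -0.101 -0.183 -0.016 -0.138  0.124  0.185  0.058  0.149  0.006  0.05  -0.074 -0.098 -0.163 -0.222  0.143 -0.075 -0.026  0.062  0.268
 -0.083  0.149  0.167 -0.016 -0.201  0.116 -0.098  0.116  0.011  0.002 -0.128 -0.086]
drag free [ 0.211 -0.155  0.167  0.452] sd [0.118 0.075 0.03  0.171] amp 0.262 phi 126.3 rms 0.12221790479823015
L=0.18 [ 0.261 -0.181  0.527] sd [0.027 0.046 0.023] amp 0.318 phi 124.7 rms 0.12270367336997366
L=0.2 [ 0.338 -0.22   0.64 ] sd [0.027 0.046 0.023] amp 0.403 phi 123.1 rms 0.1249692722683937
L=0.22 [ 0.414 -0.259  0.753] sd [0.028 0.048 0.024] amp 0.489 phi 122.0 rms 0.1289851817438465
L=0.24 [ 0.491 -0.299  0.866] sd [0.029 0.05  0.025] amp 0.575 phi 121.3 rms 0.1345948206770556
[ 12.593   5.129  -2.374  -9.934 -17.484 -25.063 -32.632 -40.195 -47.746 -55.309 -39.928 -32.456 -24.968 -17.471  -9.934  -2.426   5.099  12.584
  20.079  24.574  29.054  33.543  38.034  42.511  47.005  51.492  55.979  44.227  39.741  35.265  30.793  26.334  21.868]
[ 0.982  0.841  1.197  1.299  1.148  1.276  1.02   0.954  1.062  0.951 -0.267 -0.306 -0.186 -0.175 -0.129 -0.098 -0.484 -0.309 -0.402 -0.517 -0.75
 -0.441 -0.7   -0.753 -0.611 -0.465 -0.809  0.895  0.722  0.859  0.901  1.058  1.046]
F nyz -0.14887015574026605 -6.77678421594982 -6.626128897127376 M nyz -1.9507393759238751 0.19059467874757421 -0.1219879638781187 dxF 0.7390979076438222 w 0.021614694205951336 40.00040838494897
```

carry_out:
  moves: [1,-0.0189,0,0.0008,0,0.06,0,1,-0.0189,0,0.0008,0,0.06,0,1,-0.0189,0,0.0008,0,0.06,0,1,-0.0189,0,0.0008,0,0.06,0]

```text
t: 29.25
tcp_pos: [0.4666, -0.1106, 0.2408]
ee_rot: [-0.194, 0.786, 0.499, 0.309]
contact_force: [-0.5, 13.3, 0.3]
grip_width: 0.0219
gripper_force: 40.0
```

carry_out:
  moves: [1,-0.0189,0,0.0008,0,0.06,0,1,-0.0189,0,0.0008,0,0.06,0,1,-0.0189,0,0.0008,0,0.06,0,1,0,0,0,0,0,0]

```text
t: 29.58
tcp_pos: [0.4583, -0.1276, 0.2195]
ee_rot: [-0.259, 0.741, 0.465, 0.409]
contact_force: [-1.6, 3.5, 3.9]
grip_width: 0.0216
gripper_force: 40.0
```

```bash
python3 m.py
```

```text
t 29.5833 tool tilt 57.931401022619774 pos ang 57.79211417227866 r 0.08353343951432976 ax -0.00040571203039106913
F nyz -2.933304361248737 2.468894780670515 3.943344500646149 M nyz 0.5224368724295531 0.24620295081089835 0.46979485318422814 dxF -0.3886347253296955 w 0.02158300663646137 40.01432413235307
[ 0.409  0.613  0.442  2.04  -1.157  1.438  1.136]
```

carry_out:
  moves: [0.2,0,0,0,0,0,0,0.2,0,0,0,0,0,0,0.2,0,0,0,0,0,0,0.2,0,0,0,0,0,0,0.2,0,0,0,0,0,0]

```text
t: 30.0
tcp_pos: [0.4591, -0.1277, 0.2209]
ee_rot: [-0.256, 0.742, 0.468, 0.407]
contact_force: [0.3, 0.4, -0.5]
grip_width: 0.0354
gripper_force: 0.0
```

```bash
python3 al.py 57; python3 - <<'E'
from h import *
from plan import N,Y,Z,C
c=camera("scene")
for r in pinpoint("dowel",c)[:2]:
    # ray to plane 30 mm in front of rim
    P0=c["pose"][:3,3];d=world(c,r["xy"],1.)-P0;C2=C+.0025*N
    q=P0+d*((C2+.03*N-P0)@N/(d@N))-C2;print(r["confidence"],"dowel ang",np.degrees(np.arctan2(-q@Y,q@Z)),np.hypot(q@Y,q@Z))
E
python3 m.py|head -1
```

```text
[[-0.    -0.001  0.     0.    -0.005  0.001]]
t 30.1 tool tilt 57.451435213083855 pos ang 57.17710120272842 r 0.08404666829048729 ax 0.00016403135303291443
```

carry_out:
  moves: [0.2,0.0189,0,0.0008,0,-0.06,0,0.2,0.0189,0,0.0008,0,-0.06,0,0.2,0.0189,0,0.0008,0,-0.06,0,0.2,0.0189,0,0.0008,0,-0.06,0,0.2,0.0189,0,0.0008,0,-0.06,0]

```text
t: 30.52
tcp_pos: [0.4705, -0.1045, 0.2475]
ee_rot: [-0.143, 0.815, 0.512, 0.23]
contact_force: [-1.1, 0.4, 0.4]
grip_width: 0.0356
gripper_force: 0.0
```

carry_out:
  moves: [0.2,0.0189,0,0.0008,0,-0.06,0,0.2,0.0189,0,0.0008,0,-0.06,0,0.2,0.0189,0,0.0008,0,-0.06,0,0.2,0.0189,0,0.0008,0,-0.06,0,0.2,0.0189,0,0.0008,0,-0.06,0]

```text
t: 30.93
tcp_pos: [0.4861, -0.0718, 0.26]
ee_rot: [-0.026, 0.845, 0.532, 0.043]
contact_force: [-0.3, 0.9, 0.3]
grip_width: 0.035
gripper_force: 0.0
```

carry_out:
  moves: [0.2,0.0189,0,0.0008,0,-0.06,0,0.2,0.0189,0,0.0008,0,-0.06,0,0.2,0.0189,0,0.0008,0,-0.06,0,0.2,0.0189,0,0.0008,0,-0.06,0,0.2,0.0189,0,0.0008,0,-0.06,0]

```text
t: 31.35
tcp_pos: [0.5023, -0.0376, 0.2551]
ee_rot: [0.093, 0.833, 0.525, -0.146]
contact_force: [-0.3, -0.5, -0.2]
grip_width: 0.0355
gripper_force: 0.0
```

carry_out:
  moves: [0.2,0.0189,0,0.0008,0,-0.06,0,0.2,0.0189,0,0.0008,0,-0.06,0,0.2,0,0,0,0,0,0,0.2,0,0,0,0,0,0]

```text
t: 31.68
tcp_pos: [0.5076, -0.0248, 0.247]
ee_rot: [0.139, 0.816, 0.516, -0.221]
contact_force: [-0.5, -0.7, -0.1]
grip_width: 0.0352
gripper_force: 0.0
```

```bash
python3 st.py 0; python3 al.py -30; python3 - <<'E'
from h import *
from plan import N,Y,Z,C
C2=C+.0025*N
for n in("scene","side"):
  c=camera(n); save(c,n+"2")
  for r in pinpoint("dowel",c)[:2]:
    P0=c["pose"][:3,3];d=world(c,r["xy"],1.)-P0
    q=P0+d*((C2+.03*N-P0)@N/(d@N))-C2;print(n,r["confidence"],r["xy"],"dowel ang",np.degrees(np.arctan2(-q@Y,q@Z)),np.hypot(q@Y,q@Z))
E
```

```text
t 32.08 th -29.30 tilt -30.08 r 0.1032 ax 0.0003 w 0.0352 F [ 0.103 -0.243  0.258] M [ 0.353  0.051 -0.007] sd [0.372 0.446 0.42 ] [0.031 0.022 0.014] drift Mn [0.324 0.349]
[-0.785  0.563  0.704  1.762  0.092  1.225 -0.603]
[[ 0.001 -0.     0.001 -0.     0.001 -0.001]]
scene 0.96 [291.3, 163.9] dowel ang 57.70366016382468 0.05735346296674456
side 0.94 [329.9, 223.3] dowel ang 53.240513343323364 0.12308402618506008
```

```bash
sed -i 's/th=float(np.arctan2(-g@Y,g@Z))/th=float(np.arctan2(-g@Y,g@Z)+np.radians(87.0))/' q.py; grep -c 87.0 q.py
```

```text
1
```

carry_out:
  moves: [0.2,0.001,0,0.001,0,0.001,-0.001,1,0,0,0,0,0,0,1,0,0,0,0,0,0,1,0,0,0,0,0,0,1,0,0,0,0,0,0]

```text
t: 32.75
tcp_pos: [0.5077, -0.026, 0.2473]
ee_rot: [0.138, 0.817, 0.515, -0.22]
contact_force: [0.5, -1.0, -1.8]
grip_width: 0.022
gripper_force: 40.0
```

carry_out:
  moves: [1,-0.0055,0,0.0001,0,0.0175,0,1,-0.0055,0,0.0001,0,0.0175,0,1,-0.0055,0,0.0001,0,0.0175,0,1,-0.0055,0,0.0001,0,0.0175,0,1,-0.0055,0,0.0001,0,0.0175,0]

```text
t: 33.17
tcp_pos: [0.5037, -0.0343, 0.2519]
ee_rot: [0.103, 0.83, 0.523, -0.163]
contact_force: [5.2, 2.5, -10.6]
grip_width: 0.0215
gripper_force: 40.0
```

carry_out:
  moves: [1,-0.0055,0,0.0001,0,0.0175,0,1,-0.0055,0,0.0001,0,0.0175,0,1,-0.0055,0,0.0001,0,0.0175,0,1,-0.0055,0,0.0001,0,0.0175,0]

```text
t: 33.5
tcp_pos: [0.5002, -0.0416, 0.2549]
ee_rot: [0.075, 0.837, 0.528, -0.119]
contact_force: [6.8, 3.3, -11.5]
grip_width: 0.0215
gripper_force: 40.0
```

```bash
python3 q.py 1
```

```text
th -17.2 r 0.1027
```

carry_out:
  moves: [1,-0.0055,0,0.0001,0,0.0175,0,1,-0.0055,0,0.0001,0,0.0175,0,1,-0.0055,0,0.0001,0,0.0175,0,1,-0.0055,0,0.0001,0,0.0175,0]

```text
t: 33.83
tcp_pos: [0.4965, -0.0491, 0.2571]
ee_rot: [0.048, 0.842, 0.531, -0.075]
contact_force: [7.0, 3.6, -11.5]
grip_width: 0.0218
gripper_force: 40.0
```

```bash
python3 q.py 1
```

```text
th -11.2 r 0.1027
```

carry_out:
  moves: [1,-0.0055,0,0.0001,0,0.0175,0,1,-0.0055,0,0.0001,0,0.0175,0,1,-0.0055,0,0.0001,0,0.0175,0,1,-0.0055,0,0.0001,0,0.0175,0]

```text
t: 34.17
tcp_pos: [0.4927, -0.0569, 0.2583]
ee_rot: [0.02, 0.845, 0.533, -0.031]
contact_force: [6.0, 5.8, -10.6]
grip_width: 0.0216
gripper_force: 40.0
```

```bash
python3 q.py 1
```

```text
th -5.3 r 0.1027
```

carry_out:
  moves: [1,-0.0055,0,0.0001,0,0.0175,0,1,-0.0055,0,0.0001,0,0.0175,0,1,-0.0055,0,0.0001,0,0.0175,0,1,-0.0055,0,0.0001,0,0.0175,0]

```text
t: 34.5
tcp_pos: [0.489, -0.0646, 0.2587]
ee_rot: [-0.008, 0.846, 0.533, 0.013]
contact_force: [7.2, 6.1, -9.6]
grip_width: 0.0221
gripper_force: 40.0
```

```bash
python3 q.py 1
```

```text
th 0.7 r 0.1027
```

carry_out:
  moves: [1,-0.0055,0,0.0001,0,0.0175,0,1,-0.0055,0,0.0001,0,0.0175,0,1,-0.0055,0,0.0001,0,0.0175,0,1,-0.0055,0,0.0001,0,0.0175,0]

```text
t: 34.83
tcp_pos: [0.4852, -0.0724, 0.2581]
ee_rot: [-0.036, 0.844, 0.532, 0.058]
contact_force: [6.8, 7.4, -9.5]
grip_width: 0.0219
gripper_force: 40.0
```

```bash
python3 q.py 1
```

```text
th 6.6 r 0.1026
```

carry_out:
  moves: [1,-0.0055,0,0.0001,0,0.0175,0,1,-0.0055,0,0.0001,0,0.0175,0,1,-0.0055,0,0.0001,0,0.0175,0,1,-0.0055,0,0.0001,0,0.0175,0]

```text
t: 35.17
tcp_pos: [0.4815, -0.08, 0.2567]
ee_rot: [-0.064, 0.84, 0.53, 0.102]
contact_force: [6.8, 7.7, -6.4]
grip_width: 0.0219
gripper_force: 40.0
```

```bash
python3 q.py 1
```

```text
th 12.5 r 0.1026
```

carry_out:
  moves: [1,-0.0055,0,0.0001,0,0.0175,0,1,-0.0055,0,0.0001,0,0.0175,0,1,-0.0055,0,0.0001,0,0.0175,0,1,-0.0055,0,0.0001,0,0.0175,0]

```text
t: 35.5
tcp_pos: [0.4779, -0.0874, 0.2544]
ee_rot: [-0.092, 0.833, 0.526, 0.146]
contact_force: [6.1, 8.5, -3.6]
grip_width: 0.0219
gripper_force: 40.0
```

```bash
python3 q.py 1
```

```text
th 18.4 r 0.1025
```

carry_out:
  moves: [1,-0.0055,0,0.0001,0,0.0175,0,1,-0.0055,0,0.0001,0,0.0175,0,1,-0.0055,0,0.0001,0,0.0175,0,1,-0.0055,0,0.0001,0,0.0175,0]

```text
t: 35.83
tcp_pos: [0.4744, -0.0946, 0.2514]
ee_rot: [-0.12, 0.824, 0.52, 0.19]
contact_force: [6.6, 8.8, -2.2]
grip_width: 0.0213
gripper_force: 40.0
```

```bash
python3 q.py 1; python3 fit3.py
```

```text
th 24.3 r 0.1026
grav [-0.932 -0.094] [-0.429 -0.435  0.711 -0.841  0.353 -0.116]
drag known [ 0.413 -0.315  0.216] sd [0.032 0.042 0.004] amp 0.520 phi 127.3 rms 0.12775926799010223
[ 0.054  0.244 -0.079 -0.153  0.022 -0.092  0.175  0.241  0.12   0.215  0.033  0.072 -0.057 -0.087 -0.159 -0.224  0.13  -0.095 -0.053  0.03   0.23
 -0.122  0.104  0.119 -0.066 -0.253  0.058 -0.117  0.098 -0.002 -0.007 -0.132 -0.085  0.214  0.004  0.068 -0.005 -0.017 -0.006  0.157  0.145]
drag free [ 0.206 -0.195  0.161  0.429] sd [0.092 0.064 0.023 0.135] amp 0.284 phi 133.4 rms 0.1184355286798631
L=0.18 [ 0.277 -0.238  0.535] sd [0.026 0.035 0.022] amp 0.365 phi 130.7 rms 0.11957775075988349
L=0.2 [ 0.353 -0.284  0.65 ] sd [0.026 0.036 0.023] amp 0.453 phi 128.9 rms 0.1230834194340129
L=0.22 [ 0.429 -0.331  0.764] sd [0.027 0.038 0.024] amp 0.542 phi 127.6 rms 0.1287585469063477
L=0.24 [ 0.505 -0.377  0.879] sd [0.029 0.04  0.025] amp 0.630 phi 126.7 rms 0.13633247691723266
[ 12.593   5.129  -2.374  -9.934 -17.484 -25.063 -32.632 -40.195 -47.746 -55.309 -39.928 -32.456 -24.968 -17.471  -9.934  -2.426   5.099  12.584
  20.079  24.574  29.054  33.543  38.034  42.511  47.005  51.492  55.979  44.227  39.741  35.265  30.793  26.334  21.868  69.839  75.794  81.737
  87.666  93.607  99.505 105.415 111.3  ]
[ 0.986  0.847  1.204  1.307  1.157  1.287  1.032  0.966  1.075  0.965 -0.256 -0.295 -0.176 -0.166 -0.121 -0.091 -0.479 -0.305 -0.399 -0.515 -0.748
 -0.44  -0.699 -0.753 -0.611 -0.466 -0.81   0.895  0.722  0.86   0.903  1.06   1.049 -1.064 -0.908 -1.019 -0.993 -1.024 -1.075 -1.27  -1.286]
```

carry_out:
  moves: [1,0.0055,0,0.0001,0,-0.0175,0,1,0.0055,0,0.0001,0,-0.0175,0,1,0.0055,0,0.0001,0,-0.0175,0,1,0.0055,0,0.0001,0,-0.0175,0,1,0.0055,0,0.0001,0,-0.0175,0]

```text
t: 36.25
tcp_pos: [0.4776, -0.0879, 0.2543]
ee_rot: [-0.084, 0.836, 0.526, 0.132]
contact_force: [3.8, 0.1, -7.6]
grip_width: 0.0215
gripper_force: 40.0
```

carry_out:
  moves: [1,0.0055,0,0.0001,0,-0.0175,0,1,0.0055,0,0.0001,0,-0.0175,0,1,0.0055,0,0.0001,0,-0.0175,0,1,0.0055,0,0.0001,0,-0.0175,0]

```text
t: 36.58
tcp_pos: [0.4812, -0.0805, 0.2566]
ee_rot: [-0.056, 0.842, 0.529, 0.088]
contact_force: [3.3, -0.5, -6.6]
grip_width: 0.0215
gripper_force: 40.0
```

```bash
python3 q.py -1
```

```text
th 12.5 r 0.1027
```

carry_out:
  moves: [1,0.0055,0,0.0001,0,-0.0175,0,1,0.0055,0,0.0001,0,-0.0175,0,1,0.0055,0,0.0001,0,-0.0175,0,1,0.0055,0,0.0001,0,-0.0175,0]

```text
t: 36.92
tcp_pos: [0.485, -0.0728, 0.2581]
ee_rot: [-0.028, 0.845, 0.532, 0.044]
contact_force: [1.9, -0.2, -5.2]
grip_width: 0.0214
gripper_force: 40.0
```

```bash
python3 q.py -1
```

```text
th 6.5 r 0.1027
```

carry_out:
  moves: [1,0.0055,0,0.0001,0,-0.0175,0,1,0.0055,0,0.0001,0,-0.0175,0,1,0.0055,0,0.0001,0,-0.0175,0,1,0.0055,0,0.0001,0,-0.0175,0]

```text
t: 37.25
tcp_pos: [0.4888, -0.065, 0.2587]
ee_rot: [-0.0, 0.847, 0.532, -0.0]
contact_force: [1.6, -1.9, -2.1]
grip_width: 0.0213
gripper_force: 40.0
```

```bash
python3 q.py -1
```

```text
th 0.6 r 0.1027
```

carry_out:
  moves: [1,0.0055,0,0.0001,0,-0.0175,0,1,0.0055,0,0.0001,0,-0.0175,0,1,0.0055,0,0.0001,0,-0.0175,0,1,0.0055,0,0.0001,0,-0.0175,0]

```text
t: 37.58
tcp_pos: [0.4926, -0.0572, 0.2584]
ee_rot: [0.028, 0.845, 0.532, -0.045]
contact_force: [0.1, -1.4, -0.3]
grip_width: 0.0217
gripper_force: 40.0
```

```bash
python3 q.py -1
```

```text
th -5.4 r 0.1027
```

carry_out:
  moves: [1,0.0055,0,0.0001,0,-0.0175,0,1,0.0055,0,0.0001,0,-0.0175,0,1,0.0055,0,0.0001,0,-0.0175,0,1,0.0055,0,0.0001,0,-0.0175,0]

```text
t: 37.92
tcp_pos: [0.4966, -0.0488, 0.257]
ee_rot: [0.056, 0.842, 0.53, -0.09]
contact_force: [-2.8, -0.8, 6.4]
grip_width: 0.0222
gripper_force: 40.0
```

```bash
python3 q.py -1
```

```text
th -11.8 r 0.1027
```

carry_out:
  moves: [1,0.0055,0,0.0001,0,-0.0175,0,1,0.0055,0,0.0001,0,-0.0175,0,1,0.0055,0,0.0001,0,-0.0175,0,1,0.0055,0,0.0001,0,-0.0175,0]

```text
t: 38.25
tcp_pos: [0.5004, -0.0411, 0.2548]
ee_rot: [0.084, 0.836, 0.526, -0.134]
contact_force: [-0.9, -1.0, 7.8]
grip_width: 0.0219
gripper_force: 40.0
```

```bash
python3 q.py -1
```

```text
th -17.8 r 0.1028
```

carry_out:
  moves: [1,0.0055,0,0.0001,0,-0.0175,0,1,0.0055,0,0.0001,0,-0.0175,0,1,0.0055,0,0.0001,0,-0.0175,0,1,0.0055,0,0.0001,0,-0.0175,0]

```text
t: 38.58
tcp_pos: [0.504, -0.0337, 0.2517]
ee_rot: [0.111, 0.827, 0.521, -0.178]
contact_force: [-1.5, -0.3, 9.0]
grip_width: 0.0216
gripper_force: 40.0
```

```bash
python3 q.py -1
```

```text
th -23.8 r 0.1028
```

carry_out:
  moves: [1,0.0055,0,0.0001,0,-0.0175,0,1,0.0055,0,0.0001,0,-0.0175,0,1,0.0055,0,0.0001,0,-0.0175,0,1,0.0055,0,0.0001,0,-0.0175,0]

```text
t: 38.92
tcp_pos: [0.5074, -0.0267, 0.2478]
ee_rot: [0.139, 0.817, 0.514, -0.221]
contact_force: [-1.1, 0.2, 7.9]
grip_width: 0.0214
gripper_force: 40.0
```

```bash
python3 q.py -1; python3 fit3.py
```

```text
th -29.8 r 0.1028
grav [-0.932 -0.094] [-0.429 -0.435  0.711 -0.841  0.353 -0.116]
drag known [ 0.419 -0.339  0.218] sd [0.03  0.03  0.003] amp 0.538 phi 129.0 rms 0.12492191159377625
[ 0.043  0.236 -0.087 -0.158  0.018 -0.094  0.176  0.244  0.124  0.22   0.055  0.091 -0.04  -0.073 -0.148 -0.216  0.138 -0.091 -0.052  0.03   0.23
 -0.125  0.1    0.113 -0.074 -0.263  0.048 -0.143  0.075 -0.024 -0.028 -0.151 -0.103  0.208 -0.005  0.059 -0.015 -0.028 -0.017  0.146  0.134  0.056
  0.175 -0.128 -0.044  0.034  0.018 -0.047  0.186]
drag free [ 0.257 -0.212  0.176  0.518] sd [0.072 0.059 0.017 0.095] amp 0.334 phi 129.5 rms 0.11755299039199077
L=0.18 [ 0.274 -0.225  0.541] sd [0.025 0.026 0.018] amp 0.355 phi 129.4 rms 0.11760607844239182
L=0.2 [ 0.351 -0.287  0.648] sd [0.025 0.026 0.018] amp 0.453 phi 129.2 rms 0.11993598607717375
L=0.22 [ 0.428 -0.348  0.755] sd [0.026 0.028 0.019] amp 0.552 phi 129.0 rms 0.12550891387512775
L=0.24 [ 0.506 -0.409  0.862] sd [0.028 0.029 0.02 ] amp 0.650 phi 128.9 rms 0.13392061007936254
[ 12.593   5.129  -2.374  -9.934 -17.484 -25.063 -32.632 -40.195 -47.746 -55.309 -39.928 -32.456 -24.968 -17.471  -9.934  -2.426   5.099  12.584
  20.079  24.574  29.054  33.543  38.034  42.511  47.005  51.492  55.979  44.227  39.741  35.265  30.793  26.334  21.868  69.839  75.794  81.737
  87.666  93.607  99.505 105.415 111.3    99.506  93.547  87.602  81.604  75.225  69.179  63.154  57.163]
[ 0.986  0.847  1.204  1.307  1.157  1.287  1.032  0.966  1.075  0.965 -0.256 -0.295 -0.176 -0.166 -0.121 -0.091 -0.479 -0.305 -0.399 -0.515 -0.748
 -0.44  -0.699 -0.753 -0.611 -0.466 -0.81   0.895  0.722  0.86   0.903  1.06   1.049 -1.064 -0.908 -1.019 -0.993 -1.024 -1.075 -1.27  -1.286  0.288
  0.212  0.55   0.511  0.471  0.536  0.65   0.475]
```

carry_out:
  moves: [1,0.0055,0,0.0001,0,-0.0175,0,1,0.0055,0,0.0001,0,-0.0175,0,1,0.0055,0,0.0001,0,-0.0175,0,1,0.0055,0,0.0001,0,-0.0175,0,1,0,0,0,0,0,0]

```text
t: 39.33
tcp_pos: [0.5111, -0.0191, 0.2423]
ee_rot: [0.166, 0.803, 0.507, -0.264]
contact_force: [1.8, 2.9, 5.2]
grip_width: 0.0216
gripper_force: 40.1
```

carry_out:
  moves: [1,0,0,0,0,0,0,1,0,0,0,0,0,0,1,0,0,0,0,0,0,1,0,0,0,0,0,0,1,0,0,0,0,0,0]

```text
t: 39.75
tcp_pos: [0.5111, -0.019, 0.2422]
ee_rot: [0.165, 0.804, 0.507, -0.262]
contact_force: [2.0, 3.7, 5.3]
grip_width: 0.0214
gripper_force: 40.1
```

```bash
cat >> fit3.py <<'E'
go(np.stack([c,n,-k,c*0+1],1),T0+.75*s,"bias")
E
python3 fit3.py|tail -1; python3 m.py; python3 - <<'E'
from h import *
from plan import N,Y,Z,C
C2=C+.0025*N; c=camera("scene")
for r in pinpoint("dowel",c)[:1]:
    P0=c["pose"][:3,3];d=world(c,r["xy"],1.)-P0
    q=P0+d*((C2+.03*N-P0)@N/(d@N))-C2;print(r["confidence"],"dowel",np.degrees(np.arctan2(-q@Y,q@Z)),np.hypot(q@Y,q@Z))
E
```

```text
bias [ 0.562 -0.254  0.218 -0.135] sd [0.06  0.042 0.003 0.05 ] amp 0.617 phi 114.4 rms 0.11685033243265695
t 39.75 tool tilt -36.06347084719639 pos ang -36.69122437320747 r 0.08384069427248389 ax 0.00026628947156326756
F nyz 0.17893835101476102 4.218442156884708 5.340863303347866 M nyz 0.10825851150885205 0.11196219666154947 -0.26258231365173756 dxF -0.016051465656487393 w 0.021352417128241197 40.07003995589912
[-0.811  0.639  0.7    1.719  0.124  1.282 -0.644]
0.87 dowel 45.73796494554838 0.05153142047925049
```

```bash
cat >> fit3.py <<'E'
print("---")
D2=[D[i] for i in np.nonzero(keep)[0]]
F=np.array([d["F"] for d in D2]);fy,fz=F@Y,F@Z; ti=np.array([ang(np.array(d["R"])) for d in D2]); seg=(th>np.radians(56.5)).astype(float)
b=T0+.75*s; o=c*0+1
go(np.stack([c,n,-k,fy,fz],1),b,"Cerr")
go(np.stack([c,n,-k,fy,fz,o],1),b,"Cerr+bias")
go(np.stack([c,n,-k,o,np.sin(ti)],1),b,"bias+tool sin")
go(np.stack([c,n,-k,np.sin(ti)],1),b,"tool sin")
L=.218
for nm,kk in(("seg1",seg==0),("seg2",seg==1)): go(np.stack([c,n,-s],1)[kk],(T0+L*k)[kk],nm)
# pairwise: mean of both directions in 15-degree bins
dg=np.degrees(th);T=T0+.218*k
for lo in range(-60,120,15):
    m=(dg>=lo)&(dg<lo+15);u=T[m&(s>0)];v=T[m&(s<0)]
    if len(u) and len(v): print(lo+7,len(u),len(v),"W %.3f drag %.3f"%((u.mean()+v.mean())/2,(v.mean()-u.mean())/2))
E
python3 fit3.py|sed -n '/---/,$p'
```

```text
---
Cerr [ 0.437 -0.35   0.226 -0.015 -0.002] sd [0.031 0.031 0.005 0.006 0.003] amp 0.560 phi 128.7 rms 0.11474765541067532
Cerr+bias [ 0.485 -0.32   0.223 -0.011 -0.002 -0.048] sd [0.094 0.065 0.007 0.01  0.003 0.088] amp 0.581 phi 123.4 rms 0.1143754505903925
bias+tool sin [ 0.532 -0.284  0.217 -0.108  0.041] sd [0.074 0.06  0.003 0.063 0.059] amp 0.603 phi 118.1 rms 0.11620322619120654
tool sin [ 0.415 -0.371  0.217  0.103] sd [0.029 0.033 0.003 0.048] amp 0.556 phi 131.8 rms 0.11971095395235837
seg1 [ 0.414 -0.264  0.742] sd [0.028 0.048 0.024] amp 0.491 phi 122.5 rms 0.12825018464796895
seg2 [ 0.396 -0.384  0.769] sd [0.111 0.029 0.029] amp 0.551 phi 134.1 rms 0.09458295656139554
-38 2 2 W 0.397 drag 0.684
-23 2 2 W 0.561 drag 0.743
-8 2 2 W 0.605 drag 0.722
7 2 2 W 0.280 drag 0.694
22 3 2 W 0.272 drag 0.853
37 3 4 W 0.124 drag 0.784
52 3 1 W -0.075 drag 0.584
67 1 2 W -0.255 drag 0.881
82 3 3 W -0.258 drag 0.783
97 2 2 W -0.432 drag 0.683
```

carry_out:
  moves: [1,-0.0189,0,0.0008,0,0.06,0,1,-0.0189,0,0.0008,0,0.06,0,1,-0.0189,0,0.0008,0,0.06,0,1,-0.0189,0,0.0008,0,0.06,0,1,-0.0189,0,0.0008,0,0.06,0]

```text
t: 40.27
tcp_pos: [0.4977, -0.0468, 0.2565]
ee_rot: [0.046, 0.842, 0.533, -0.071]
contact_force: [7.4, 7.6, -18.3]
grip_width: 0.0217
gripper_force: 39.9
```

carry_out:
  moves: [1,-0.0189,0,0.0008,0,0.06,0,1,-0.0189,0,0.0008,0,0.06,0,1,-0.0189,0,0.0008,0,0.06,0,1,-0.0189,0,0.0008,0,0.06,0,1,-0.0189,0,0.0008,0,0.06,0]

```text
t: 40.68
tcp_pos: [0.4814, -0.0802, 0.2566]
ee_rot: [-0.074, 0.837, 0.529, 0.119]
contact_force: [5.5, 15.9, -7.4]
grip_width: 0.0217
gripper_force: 40.0
```

carry_out:
  moves: [1,-0.0189,0,0.0008,0,0.06,0,1,-0.0189,0,0.0008,0,0.06,0,1,-0.0189,0,0.0008,0,0.06,0,1,-0.0189,0,0.0008,0,0.06,0,1,-0.0189,0,0.0008,0,0.06,0]

```text
t: 41.1
tcp_pos: [0.4666, -0.1107, 0.2403]
ee_rot: [-0.191, 0.789, 0.499, 0.304]
contact_force: [1.7, 15.7, 4.3]
grip_width: 0.0217
gripper_force: 40.1
```

carry_out:
  moves: [1,-0.0189,0,0.0008,0,0.06,0,1,-0.0189,0,0.0008,0,0.06,0,1,0,0,0,0,0,0,1,0,0,0,0,0,0]

```text
t: 41.43
tcp_pos: [0.4603, -0.1235, 0.2257]
ee_rot: [-0.234, 0.762, 0.478, 0.368]
contact_force: [1.2, 1.9, 1.0]
grip_width: 0.0217
gripper_force: 40.0
```

```bash
python3 m.py
```

```text
t 41.4333 tool tilt 51.72078470652104 pos ang 52.49589556831671 r 0.08331607067017005 ax -0.00038336308754235553
F nyz 0.266545700061891 2.2009390741479473 0.9821060790878297 M nyz -0.19910788451755113 -0.040435242773027416 -0.1266296329508918 dxF -0.17655393601357422 w 0.021715137024360346 40.022146445699036
[ 0.339  0.535  0.464  2.052 -1.106  1.345  1.044]
```

carry_out:
  moves: [0.2,0,0,0,0,0,0,0.2,0,0,0,0,0,0,0.2,0,0,0,0,0,0,0.2,0,0,0,0,0,0]

```text
t: 41.77
tcp_pos: [0.4609, -0.1233, 0.2266]
ee_rot: [-0.232, 0.762, 0.48, 0.367]
contact_force: [-0.2, 0.4, 0.3]
grip_width: 0.0354
gripper_force: 0.0
```

```bash
python3 m.py|head -1; python3 al.py 51
```

```text
t 41.7667 tool tilt 51.521072838222736 pos ang 51.84599379906702 r 0.08352587999656698 ax 8.942384290780025e-05
[[ 0.003 -0.    -0.001 -0.001 -0.006  0.001]]
```

carry_out:
  moves: [0.2,0.0189,0,0.0008,0,-0.06,0,0.2,0.0189,0,0.0008,0,-0.06,0,0.2,0.0189,0,0.0008,0,-0.06,0,0.2,0.0189,0,0.0008,0,-0.06,0,0.2,0.0189,0,0.0008,0,-0.06,0]

```text
t: 42.18
tcp_pos: [0.474, -0.0974, 0.2511]
ee_rot: [-0.117, 0.825, 0.52, 0.188]
contact_force: [0.4, 0.3, -0.5]
grip_width: 0.0355
gripper_force: 0.0
```

carry_out:
  moves: [0.2,0.0189,0,0.0008,0,-0.06,0,0.2,0.0189,0,0.0008,0,-0.06,0,0.2,0.0189,0,0.0008,0,-0.06,0,0.2,0.0189,0,0.0008,0,-0.06,0,0.2,0.0189,0,0.0008,0,-0.06,0]

```text
t: 42.6
tcp_pos: [0.49, -0.0637, 0.2597]
ee_rot: [0.002, 0.846, 0.533, -0.001]
contact_force: [1.3, 0.7, -0.5]
grip_width: 0.0355
gripper_force: 0.0
```

carry_out:
  moves: [0.2,0.0189,0,0.0008,0,-0.06,0,0.2,0.0189,0,0.0008,0,-0.06,0,0.2,0.0189,0,0.0008,0,-0.06,0,0.2,0.0189,0,0.0008,0,-0.06,0,0.2,0.0189,0,0.0008,0,-0.06,0]

```text
t: 43.02
tcp_pos: [0.5058, -0.03, 0.2509]
ee_rot: [0.12, 0.824, 0.52, -0.189]
contact_force: [0.2, 0.9, 0.4]
grip_width: 0.0355
gripper_force: 0.0
```

carry_out:
  moves: [0.2,0,0,0,0,0,0,0.2,0,0,0,0,0,0]

```text
t: 43.18
tcp_pos: [0.5053, -0.0295, 0.2493]
ee_rot: [0.119, 0.823, 0.522, -0.189]
contact_force: [-0.3, -0.3, 1.0]
grip_width: 0.0354
gripper_force: 0.0
```

```bash
python3 m.py|head -1; python3 al.py -26
```

```text
t 43.1833 tool tilt -25.816645051178842 pos ang -27.120905942916913 r 0.08352959108527973 ax -0.0005029402351937157
[[-0.004  0.001 -0.001  0.    -0.002  0.004]]
```

```bash
sed -i 's/87\.0/165.4/' q.py
```

carry_out:
  moves: [0.2,-0.004,0.001,-0.001,0,-0.002,0.004,1,0,0,0,0,0,0,1,0,0,0,0,0,0,1,0,0,0,0,0,0,1,0,0,0,0,0,0]

```text
t: 43.6
tcp_pos: [0.5041, -0.0335, 0.2518]
ee_rot: [0.119, 0.826, 0.516, -0.19]
contact_force: [-2.9, -0.5, 4.1]
grip_width: 0.0219
gripper_force: 40.0
```

carry_out:
  moves: [1,-0.0055,0,0.0001,0,0.0175,0,1,-0.0055,0,0.0001,0,0.0175,0,1,-0.0055,0,0.0001,0,0.0175,0,1,-0.0055,0,0.0001,0,0.0175,0,1,-0.0055,0,0.0001,0,0.0175,0]

```text
t: 44.02
tcp_pos: [0.5013, -0.0393, 0.2543]
ee_rot: [0.084, 0.836, 0.525, -0.132]
contact_force: [3.6, 6.5, -10.8]
grip_width: 0.0217
gripper_force: 40.0
```

carry_out:
  moves: [1,-0.0055,0,0.0001,0,0.0175,0,1,-0.0055,0,0.0001,0,0.0175,0,1,-0.0055,0,0.0001,0,0.0175,0]

```text
t: 44.27
tcp_pos: [0.4986, -0.045, 0.2563]
ee_rot: [0.064, 0.841, 0.528, -0.099]
contact_force: [5.6, 6.1, -10.8]
grip_width: 0.0216
gripper_force: 40.0
```

```bash
python3 q.py 1
```

```text
th -14.4 r 0.1030
```

carry_out:
  moves: [1,-0.0055,0,0.0001,0,0.0175,0,1,-0.0055,0,0.0001,0,0.0175,0,1,-0.0055,0,0.0001,0,0.0175,0]

```text
t: 44.52
tcp_pos: [0.4957, -0.0508, 0.2577]
ee_rot: [0.043, 0.844, 0.53, -0.066]
contact_force: [4.8, 6.9, -11.1]
grip_width: 0.0217
gripper_force: 40.0
```

```bash
python3 q.py 1
```

```text
th -9.9 r 0.1030
```

carry_out:
  moves: [1,-0.0055,0,0.0001,0,0.0175,0,1,-0.0055,0,0.0001,0,0.0175,0,1,-0.0055,0,0.0001,0,0.0175,0]

```text
t: 44.77
tcp_pos: [0.4929, -0.0567, 0.2586]
ee_rot: [0.022, 0.846, 0.531, -0.033]
contact_force: [5.7, 7.4, -12.0]
grip_width: 0.0213
gripper_force: 40.0
```

```bash
python3 q.py 1
```

```text
th -5.4 r 0.1030
```

carry_out:
  moves: [1,-0.0055,0,0.0001,0,0.0175,0,1,-0.0055,0,0.0001,0,0.0175,0,1,-0.0055,0,0.0001,0,0.0175,0]

```text
t: 45.02
tcp_pos: [0.49, -0.0626, 0.2589]
ee_rot: [0.001, 0.847, 0.532, 0.0]
contact_force: [5.6, 6.9, -12.1]
grip_width: 0.0216
gripper_force: 40.0
```

```bash
python3 q.py 1
```

```text
th -0.9 r 0.1029
```

carry_out:
  moves: [1,-0.0055,0,0.0001,0,0.0175,0,1,-0.0055,0,0.0001,0,0.0175,0,1,-0.0055,0,0.0001,0,0.0175,0]

```text
t: 45.27
tcp_pos: [0.4871, -0.0685, 0.2588]
ee_rot: [-0.019, 0.846, 0.531, 0.033]
contact_force: [6.5, 8.4, -13.0]
grip_width: 0.0215
gripper_force: 40.0
```

```bash
python3 q.py 1
```

```text
th 3.6 r 0.1029
```

carry_out:
  moves: [1,0.0055,0,0.0001,0,-0.0175,0,1,0.0055,0,0.0001,0,-0.0175,0,1,0.0055,0,0.0001,0,-0.0175,0,1,0.0055,0,0.0001,0,-0.0175,0,1,0.0055,0,0.0001,0,-0.0175,0]

```text
t: 45.68
tcp_pos: [0.4905, -0.0616, 0.2589]
ee_rot: [0.016, 0.847, 0.53, -0.025]
contact_force: [-0.2, -0.0, -4.1]
grip_width: 0.0218
gripper_force: 40.0
```

carry_out:
  moves: [1,0.0055,0,0.0001,0,-0.0175,0,1,0.0055,0,0.0001,0,-0.0175,0,1,0.0055,0,0.0001,0,-0.0175,0]

```text
t: 45.93
tcp_pos: [0.4934, -0.0556, 0.2584]
ee_rot: [0.037, 0.846, 0.529, -0.058]
contact_force: [-1.2, -0.9, -1.3]
grip_width: 0.0217
gripper_force: 40.0
```

```bash
python3 q.py -1
```

```text
th -6.7 r 0.1030
```

carry_out:
  moves: [1,0.0055,0,0.0001,0,-0.0175,0,1,0.0055,0,0.0001,0,-0.0175,0,1,0.0055,0,0.0001,0,-0.0175,0]

```text
t: 46.18
tcp_pos: [0.4964, -0.0494, 0.2574]
ee_rot: [0.058, 0.843, 0.527, -0.092]
contact_force: [-3.9, 0.8, 1.6]
grip_width: 0.0216
gripper_force: 40.0
```

```bash
python3 q.py -1
```

```text
th -11.5 r 0.1030
```

carry_out:
  moves: [1,0.0055,0,0.0001,0,-0.0175,0,1,0.0055,0,0.0001,0,-0.0175,0,1,0.0055,0,0.0001,0,-0.0175,0]

```text
t: 46.43
tcp_pos: [0.4994, -0.0433, 0.2558]
ee_rot: [0.079, 0.838, 0.525, -0.126]
contact_force: [-5.1, 0.4, 4.7]
grip_width: 0.0218
gripper_force: 40.0
```

```bash
python3 q.py -1
```

```text
th -16.2 r 0.1030
```

carry_out:
  moves: [1,0.0055,0,0.0001,0,-0.0175,0,1,0.0055,0,0.0001,0,-0.0175,0,1,0.0055,0,0.0001,0,-0.0175,0]

```text
t: 46.68
tcp_pos: [0.5022, -0.0375, 0.2537]
ee_rot: [0.1, 0.832, 0.521, -0.159]
contact_force: [-4.9, 3.0, 6.5]
grip_width: 0.0213
gripper_force: 40.0
```

```bash
python3 q.py -1
```

```text
th -20.8 r 0.1030
```

carry_out:
  moves: [1,0.0055,0,0.0001,0,-0.0175,0,1,0.0055,0,0.0001,0,-0.0175,0,1,0.0055,0,0.0001,0,-0.0175,0]

```text
t: 46.93
tcp_pos: [0.5049, -0.032, 0.2511]
ee_rot: [0.12, 0.826, 0.517, -0.191]
contact_force: [-5.6, 3.1, 6.5]
grip_width: 0.0217
gripper_force: 40.0
```

```bash
python3 q.py -1; sed -i 's/120,15/180,15/' fit3.py; python3 fit3.py|grep -E "drag|bias|tool|Cerr|seg"
```

```text
th -25.3 r 0.1030
drag known [ 0.407 -0.337  0.217] sd [0.027 0.03  0.003] amp 0.528 phi 129.6 rms 0.1366494646647381
drag free [ 0.247 -0.211  0.173  0.499] sd [0.065 0.055 0.017 0.093] amp 0.325 phi 130.5 rms 0.12815550088830371
bias [ 0.414 -0.327  0.217 -0.011] sd [0.032 0.04  0.003 0.028] amp 0.527 phi 128.3 rms 0.13654120687034757
Cerr [ 0.417 -0.344  0.224 -0.013 -0.003] sd [0.028 0.03  0.005 0.006 0.003] amp 0.540 phi 129.5 rms 0.12819209053062322
Cerr+bias [ 0.389 -0.389  0.228 -0.019 -0.004  0.049] sd [0.033 0.043 0.006 0.008 0.003 0.034] amp 0.551 phi 135.0 rms 0.1263157557933558
bias+tool sin [ 0.376 -0.388  0.216  0.024  0.124] sd [0.036 0.048 0.003 0.032 0.057] amp 0.540 phi 135.9 rms 0.1310246290589548
tool sin [ 0.393 -0.36   0.216  0.101] sd [0.027 0.031 0.003 0.049] amp 0.533 phi 132.5 rms 0.1315152955615125
seg1 [ 0.414 -0.264  0.742] sd [0.028 0.048 0.024] amp 0.491 phi 122.5 rms 0.12825018464796895
seg2 [ 0.36  -0.387  0.764] sd [0.047 0.035 0.028] amp 0.529 phi 137.1 rms 0.13153281077585618
-38 2 2 W 0.397 drag 0.684
-23 2 2 W 0.561 drag 0.743
-8 2 2 W 0.605 drag 0.722
7 2 2 W 0.280 drag 0.694
22 3 2 W 0.272 drag 0.853
37 3 4 W 0.124 drag 0.784
52 3 1 W -0.075 drag 0.584
67 1 2 W -0.255 drag 0.881
82 3 3 W -0.258 drag 0.783
97 2 2 W -0.432 drag 0.683
157 4 2 W -0.452 drag 0.773
```

carry_out:
  moves: [0.2,0,0,0,0,0,0,0.2,0,0,0,0,0,0,0.2,0,0,0,0,0,0,0.2,0,0,0,0,0,0]

```text
t: 47.27
tcp_pos: [0.5052, -0.033, 0.2508]
ee_rot: [0.12, 0.826, 0.517, -0.189]
contact_force: [-0.4, -0.2, -0.2]
grip_width: 0.035
gripper_force: 0.0
```

carry_out:
  moves: [0.2,-0.0189,0,0.0008,0,0.06,0,0.2,-0.0189,0,0.0008,0,0.06,0,0.2,-0.0189,0,0.0008,0,0.06,0,0.2,-0.0189,0,0.0008,0,0.06,0,0.2,-0.0189,0,0.0008,0,0.06,0]

```text
t: 47.68
tcp_pos: [0.4894, -0.0663, 0.2604]
ee_rot: [0.001, 0.848, 0.531, 0.002]
contact_force: [1.0, -0.2, 0.2]
grip_width: 0.0352
gripper_force: 0.0
```

carry_out:
  moves: [0.2,-0.0189,0,0.0008,0,0.06,0,0.2,-0.0189,0,0.0008,0,0.06,0,0.2,-0.0189,0,0.0008,0,0.06,0,0.2,-0.0189,0,0.0008,0,0.06,0,0.2,-0.0189,0,0.0008,0,0.06,0]

```text
t: 48.1
tcp_pos: [0.4734, -0.0998, 0.2524]
ee_rot: [-0.116, 0.826, 0.517, 0.192]
contact_force: [-0.7, -0.3, 0.3]
grip_width: 0.035
gripper_force: 0.0
```

carry_out:
  moves: [0.2,-0.0189,0,0.0008,0,0.06,0,0.2,-0.0189,0,0.0008,0,0.06,0,0.2,-0.0189,0,0.0008,0,0.06,0,0.2,-0.0189,0,0.0008,0,0.06,0,0.2,-0.0189,0,0.0008,0,0.06,0]

```text
t: 48.52
tcp_pos: [0.4603, -0.1267, 0.2284]
ee_rot: [-0.229, 0.763, 0.478, 0.37]
contact_force: [-0.3, -0.1, -0.1]
grip_width: 0.0354
gripper_force: 0.0
```

carry_out:
  moves: [0.2,0,0,0,0,0,0,0.2,0,0,0,0,0,0]

```text
t: 48.68
tcp_pos: [0.4595, -0.1263, 0.2267]
ee_rot: [-0.229, 0.765, 0.477, 0.367]
contact_force: [-0.0, 0.4, 0.0]
grip_width: 0.0353
gripper_force: 0.0
```

```bash
python3 m.py|head -1; python3 al.py 51
```

```text
t 48.6833 tool tilt 51.26105477275955 pos ang 53.149881305792924 r 0.0862619476392792 ax 4.553783538748692e-05
[[ 0.008 -0.     0.006  0.004 -0.003 -0.004]]
```

carry_out:
  moves: [0.2,0.008,0,0.006,0.004,-0.003,-0.004,1,0,0,0,0,0,0,1,0,0,0,0,0,0,1,0,0,0,0,0,0,1,0,0,0,0,0,0]

```text
t: 49.1
tcp_pos: [0.4621, -0.1198, 0.2301]
ee_rot: [-0.23, 0.761, 0.484, 0.366]
contact_force: [-2.2, 3.7, 5.1]
grip_width: 0.0217
gripper_force: 39.9
```

```bash
python3 m.py|head -1
```

```text
t 49.1 tool tilt 51.24822179051001 pos ang 48.38033005385262 r 0.08293437326985177 ax -0.0003855612553481867
```

carry_out:
  moves: [1,0.0189,0,0.0008,0,-0.06,0,1,0.0189,0,0.0008,0,-0.06,0,1,0.0189,0,0.0008,0,-0.06,0,1,0.0189,0,0.0008,0,-0.06,0,1,0.0189,0,0.0008,0,-0.06,0]

```text
t: 49.52
tcp_pos: [0.4741, -0.0952, 0.2507]
ee_rot: [-0.114, 0.825, 0.522, 0.183]
contact_force: [7.6, 2.2, -31.5]
grip_width: 0.0215
gripper_force: 40.1
```

carry_out:
  moves: [1,0.0189,0,0.0008,0,-0.06,0,1,0.0189,0,0.0008,0,-0.06,0,1,0.0189,0,0.0008,0,-0.06,0,1,0.0189,0,0.0008,0,-0.06,0,1,0.0189,0,0.0008,0,-0.06,0]

```text
t: 49.93
tcp_pos: [0.4896, -0.0633, 0.2585]
ee_rot: [0.007, 0.846, 0.534, -0.005]
contact_force: [11.1, -9.3, -38.7]
grip_width: 0.0217
gripper_force: 40.1
```

carry_out:
  moves: [1,0.0189,0,0.0008,0,-0.06,0,1,0.0189,0,0.0008,0,-0.06,0,1,0.0189,0,0.0008,0,-0.06,0,1,0.0189,0,0.0008,0,-0.06,0,1,0.0189,0,0.0008,0,-0.06,0]

```text
t: 50.35
tcp_pos: [0.5049, -0.0319, 0.2506]
ee_rot: [0.125, 0.823, 0.519, -0.194]
contact_force: [3.6, -18.5, -26.5]
grip_width: 0.0218
gripper_force: 40.0
```

carry_out:
  moves: [1,0.0189,0,0.0008,0,-0.06,0,1,0.0189,0,0.0008,0,-0.06,0,1,0,0,0,0,0,0,1,0,0,0,0,0,0,1,0,0,0,0,0,0]

```text
t: 50.77
tcp_pos: [0.5116, -0.0181, 0.2415]
ee_rot: [0.169, 0.803, 0.507, -0.264]
contact_force: [5.4, -10.3, -22.0]
grip_width: 0.0217
gripper_force: 39.9
```

```bash
python3 m.py; python3 - <<'E'
from h import *
from plan import N,Y,Z,C
C2=C+.0025*N; c=camera("scene"); save(c,"end")
for r in pinpoint("dowel",c)[:1]:
    P0=c["pose"][:3,3];d=world(c,r["xy"],1.)-P0
    q=P0+d*((C2+.03*N-P0)@N/(d@N))-C2;print(r["confidence"],r["xy"],"dowel",np.degrees(np.arctan2(-q@Y,q@Z)),np.hypot(q@Y,q@Z))
E
```

```text
t 50.7667 tool tilt -36.583117005825656 pos ang -37.561972940512554 r 0.08392610008214459 ax 0.00026507582968471793
F nyz 9.31000702110107 -6.957992973846732 -22.001001340646337 M nyz 2.054182386838016 -1.4522307444988567 1.0940634677120014 dxF -0.6627367490780678 w 0.021669813133296974 39.91203188197687
[-0.802  0.636  0.675  1.717  0.143  1.285 -0.665]
0.81 [291.5, 163.1] dowel 53.58246813086972 0.058049721554718096
```

carry_out:
  moves: [1,0.0055,0,0.0001,0,-0.0175,0,1,0.0055,0,0.0001,0,-0.0175,0,1,0,0,0,0,0,0,1,0,0,0,0,0,0,1,0,0,0,0,0,0]

```text
t: 51.28
tcp_pos: [0.5124, -0.0165, 0.2404]
ee_rot: [0.183, 0.796, 0.502, -0.286]
contact_force: [1.8, -10.7, -12.8]
grip_width: 0.0221
gripper_force: 40.0
```

carry_out:
  moves: [1,0,0,0,0,0,0,1,0,0,0,0,0,0,1,0,0,0,0,0,0,1,0,0,0,0,0,0,1,0,0,0,0,0,0]

```text
t: 51.7
tcp_pos: [0.5124, -0.0165, 0.2404]
ee_rot: [0.183, 0.796, 0.502, -0.286]
contact_force: [2.8, -12.1, -13.6]
grip_width: 0.0216
gripper_force: 40.0
```

```bash
python3 m.py | head -1; python3 -c "
from plant import env
print(env.sign_off())"
```

```text
t 51.7 tool tilt -39.663613272341436 pos ang -38.977840421541146 r 0.0840697911892576 ax 0.0002833225135784141
the job is handed in; nothing more can be done
None
```

I handed the job in at 51.7 s with the gripper holding the flywheel steady at 40 N. By my estimate the heavy side points straight down with the dowel at about 51°, and the flywheel was left at about 52°; how it was judged was not reported.

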